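Hold the inspection lamp open for an empty jar

ROBOT

A 7-joint arm with a two-finger parallel gripper is mounted at the origin on a cart in front of the work surface, level with it; the furniture and walls round the work are solid. World frame = base frame: x ahead of the robot, y to its left, z up, the work surface at z = 0. Lengths are in m, angles in rad, forces in N, time in s.
With the tool pointing down it reaches from about 0.4 to 0.875 m from the base axis. Payload 19.3 kg.
Tool frame: the origin (TCP) lies at the very end of the fingers, on their centre line; the grasp point (between the pads) lies 19 mm behind it (bot.pinch_z is the distance from the TCP to the grasp point, in m); y points along the fingers, x is the direction in which the jaws open and shut, and the axes are right-handed (so a half turn about y gives the same grasp; the last joint's range is limited). The gripper opens to 85 mm and grips with 20 to 120 N. Pads are 22 mm wide; open, the fingers measure 114 mm over their backs; the gripper's body (76 mm by 85 mm) begins 54 mm behind the grasp point. The pads swing forward as they close: fully open they stand 13 mm farther back than shut.
Start: joints at [-1.191, 0.521, -0.036, 1.599, 0.021, 1.021, -0.113], TCP at [0.272, 0.563, 0.231] pointing down, gripper open.
Joint ranges: [-2.91, 2.91], [-0.3, 2.13], [-1.5, 1.42], [0.17, 2.43], [-1.26, 4.41], [0.16, 1.93], [-2.52, 2.52]. Speed limits (rad/s): [1.89, 1.89, 2.39, 2.39, 3.01, 3.01, 3.01].

INTERFACE

Orientations are given as [roll, pitch, yaw] about the fixed x, y, z axes, in that order (R = Rz(yaw) Ry(pitch) Rx(roll)).
In Python, from workcell import bot gives the robot as it stands. The module is installed in compiled form; this text tells all that it offers.
- The arm moves only by the tool arm_command, never from a script. Its argument "moves" is a list of rows, each an object of numbers: "rx", "ry", "rz": the turn, a rotation vector about the tool's x, y, z in rad; "x", "y", "z": the shift along the tool's x, y, z in cm; "gripper": the opening, from -1 (shut) to 1 (fully open). In form: [{"rx": .., "ry": .., "rz": .., "x": .., "y": .., "z": .., "gripper": ..}, ...]. A call has 1 to 5 rows; each row is the pose to reach, as a shift and turn from the pose commanded when the call began, along the tool's axes at that moment; what a row does not reach only later rows make up. A row lasts 1/12 s, in which the tool goes at most 41.7 mm and 7.16 degrees, less where a joint would pass 70% of its speed; a pose out of reach is approached as far as the arm can. A call with a gripper value outside its range is refused whole. The fingers move at their own pace and stop on an object; "squeeze" is the grip in N (left out, the last holds). Time passes only in rows, so rows that repeat a pose let the fingers close. It gives the time, the measured TCP pose, the force and the opening at its end, in the units of the state.
- bot.observe(): the state, without advancing time (a new reading comes with each control period).
- bot.grab_frame(name): name is "scene" or "top" or "wrist"; returns (picture, depth): 400x640x3 uint8, red, green, blue; 400x640 float32, m along the optical axis (not along the pixel's ray), 0 where there is no reading.
- bot.camera_model(name): a dict with "vfov" (degrees; the focal length in pixels is half the picture's height over the tangent of half this angle, whatever the lens; pixels are square), "cx", "cy" (the principal point, pixels), "dist_coeffs" ([k1, k2, p1, p2, k3] as OpenCV has them; the pictures are not rectified), "extrinsics" (4x4, takes a point from camera to world coordinates); the wrist camera has in their place "mount" (4x4, takes a point from camera to tool coordinates, whose origin is the TCP and whose axes are the tool frame's). Camera axes: x right, y down, z forward; pixel columns grow to the right and rows downward; lengths in m; the calibration is good to about 2 mm. A picture is of the moment at which its call begins: read the wrist's pose just before it. camera_model takes no time and is no camera call.
- bot.job_done(): hands the job in, once; it reports no verdict.
Trained networks look in the newest picture that a camera, given by its name, has taken for a name from the list of things; names that differ only in an ending like _2 or _b are one class to them, and where a whole thing is asked for, a point or a joint stands for the part that bears it (a point fixed in the world has none). Each returns a list of dicts, best first, with "p" (0 to 1); they miss things now and then, are a little off and sometimes report something else, mostly with a low value. They report only what shows in the picture. A call takes as long as a camera call.
- bot.spot_in(name, camera): "box" ([left, top, right, bottom] in pixels, round what is visible of it).
- bot.masks_of(name, camera): "mask" (400x640 bool, what is visible of it) and "box" ([left, top, right, bottom] in pixels, round what is visible of it).
The state is a dict: "clock": time; "qpos": joint angles; "qd": joint speeds; "joint_efforts": joint torques, N m; "position": TCP position; "tool_rot": TCP orientation; "force": force on the tool from outside, world axes, zero at the start; "moment": the same for the moment, N m; "grip_width": finger opening in m.
Only numpy, scipy, OpenCV 4.12 (cv2) and the standard library are available. Lean on these libraries where they do the work, as an engineer would, in place of code of your own. Each camera call takes 0.05 s, during which the arm holds its last target.

TASK

Stand the empty glass jar from the blue mat upright in the round black nest of the inspection lamp and let go of it. Then pull the lamp's orange tab out, against the shutter's spring, until the black pointer stands over the red mark, and keep it there: finish while still holding the tab in the fingers at the mark, with the jar standing in the nest. Leave the lamp's neighbours (filled jars, label roll, tally counter, spare cap) where they are.

Things in the scene. Friction and masses are not known exactly. Their poses are not given: they have to be found in the camera images.
- sample_jar: the sample: an empty open clear glass jar, 66 mm across, 87 mm tall, 0.13 kg nominal; the only empty jar; stands on the blue mat. Origin at the centre of its underside, z up
- jar_centre (a point): centre of the empty jar, 43.5 mm above its underside, z along the jar's axis
- blue_mat: flat blue mat 100 x 100 x 3 mm, fixed; origin under its centre
- lamp: fixed inspection lamp. Origin on the table below the middle of the light box's front; local +x to its back, -y the way the shutter opens (towards the robot), yaw about -1.57, so window and nest face the robot's left. Grey base plate 185 x 210 x 8 mm (x -135 to 50 mm) and on it a white light box, x 0 to 45, y -100 to 100, top at z = 105 mm
- nest_floor (a point): centre of the jar nest's floor (local x -85, y 30, z 8 mm of the lamp): a black collar, 73 mm inner and 83 mm outer diameter, that stands 5 mm above the floor. The jar stands inside the collar on the plate. The shutter's guide is 34 mm behind the jar
- shutter (a joint): dark steel shutter in front of the lamp window, sliding along the lamp's local -y (towards the robot). 0 = closed, 0.075 m = end stop, positive = pulled open. A spring closes it: about 4 N at 0, rising by 1.2 N per 10 mm; it snaps shut when let go
- pull_tab (a point): centre of the orange upright tab on the shutter's top, 24 mm (lamp x) by 14 mm (lamp y) by 50 mm tall; its top is 25 mm above this point, its lower end 25 mm below, level with the top of the light box about. Pinch it from above; it moves with the shutter
- pointer (a point): middle of the thin black pointer bar that reaches back from the tab over the light box's top, in line with the tab's middle in lamp y; axes as the lamp's. It moves with the shutter
- red_mark: red clip on the light box's top, a band 10 mm wide in lamp y and 36 mm long across the scale; fixed during a run, set 28 to 58 mm along the shutter's travel. Origin at the band's middle, underside; axes as the lamp's. The pointer is at the mark when its lamp y is within the band (5 mm either way)
- jar_a: filled jar with a pale gold cap, 66 mm across, 91 mm tall; leave alone. Origin under its centre
- jar_b: another filled jar with a pale gold cap, 66 mm across, 91 mm tall; leave alone. Origin under its centre
- label_roll: white label roll, 69 mm across, 40 mm tall; leave alone. Origin under its centre
- counter: hand tally counter, 76 x 50 x 22 mm; leave alone. Origin under its centre
- spare_cap: loose pale gold jar cap, 63 mm across, 14 mm tall; leave alone. Origin under its centre

How it is judged:
By the outcome, as a careful person would: the job done as asked, in the order asked, and still so for the second after the job is handed in, while the arm keeps its last pose, push and grip.
It also fails if it takes over 58 s, if anything falls off the work surface, if the arm or the gripper's body presses on something with over 40 N, if the wrist force passes 120 N, or if a joint passes its speed limit or range.

## Working session

There is one attempt and no reset: what is moved stays moved. The work goes in short steps, Python scripts to look and compute and a tool call to move; the robot and the scene stay as the last step left them, time stands still between calls to the robot, and variables do not carry over. Pictures are saved under pics/ and viewed, and the job is handed in when it is done.

Besides the shell and the picture viewer there is one more tool, called after "Emit:" in YAML: its name, and indented under it one key for each argument. arm_command: Moves the arm, as the interface text tells. Its arguments: {"type":"object","properties":{"moves":{"type":"array"},"squeeze":{"type":"number"}},"required":["moves"]}

```bash
mkdir -p pics; cat > h.py <<'E'
import numpy as np, cv2
from workcell import bot
from scipy.spatial.transform import Rotation as R
def K(m):
    f=200/np.tan(np.radians(m['vfov'])/2); return np.array([[f,0,m['cx']],[0,f,m['cy']],[0,0,1.]])
def ext(name,st=None):
    m=bot.camera_model(name)
    if 'extrinsics' in m: return m,np.array(m['extrinsics'])
    T=np.eye(4);T[:3,:3]=R.from_euler('xyz',st['tool_rot']).as_matrix();T[:3,3]=st['position']
    return m,T@np.array(m['mount'])
def world(name,uv,d,st=None):
    m,E=ext(name,st); uv=np.array(uv,float).reshape(-1,1,2)
    n=cv2.undistortPoints(uv,K(m),np.array(m['dist_coeffs'])).reshape(-1,2)
    d=np.asarray(d,float).reshape(-1,1)
    p=np.hstack([n*d,d]); return p@E[:3,:3].T+E[:3,3]
def onplane(name,uv,z,st=None):
    m,E=ext(name,st)
    a=world(name,uv,np.ones(len(np.array(uv).reshape(-1,2))),st)-E[:3,3]
    return E[:3,3]+a*((z-E[2,3])/a[:,2:3])
def project(name,P,st=None):
    m,E=ext(name,st); I=np.linalg.inv(E)
    return cv2.projectPoints(np.array(P,float).reshape(-1,3),cv2.Rodrigues(I[:3,:3])[0],I[:3,3],K(m),np.array(m['dist_coeffs']))[0].reshape(-1,2)
def save(n,im): cv2.imwrite('pics/'+n+'.png',im[:,:,::-1])
E
python3 - <<'E'
from h import *
np.set_printoptions(precision=4,suppress=True)
print(bot.observe())
for c in ['scene','top','wrist']:
    im,d=bot.grab_frame(c); save(c+'0',im); np.save(c+'0_d.npy',d)
    m=bot.camera_model(c); print(c,m)
E
```

```text
{'clock': 0.0, 'qpos': array([-1.1912,  0.522 , -0.0363,  1.6   ,  0.0212,  1.0211, -0.1128]), 'qd': array([ 0.0003, -0.0006,  0.0003,  0.0003,  0.0007, -0.0003,  0.0004]), 'joint_efforts': array([  0.0002, -92.7092,   1.9799, -36.9946,   0.0178,   0.0079,
        -0.    ]), 'position': array([0.2716, 0.5625, 0.2307]), 'tool_rot': array([-1.5709,  0.0012,  1.121 ]), 'force': array([-0.0437, -0.1212,  0.4899]), 'moment': array([-0.035 , -0.0231, -0.0175]), 'grip_width': 0.08546996296759989}
scene {'vfov': 44.029082483248644, 'cx': 319.7493350785593, 'cy': 194.97303529304875, 'dist_coeffs': array([-0.1037,  0.    ,  0.    ,  0.    ,  0.    ]), 'extrinsics': array([[-0.7368, -0.4174,  0.5319, -0.4199],
       [-0.6761,  0.4424, -0.5892,  1.0761],
       [ 0.0106, -0.7937, -0.6082,  1.1668],
       [ 0.    ,  0.    ,  0.    ,  1.    ]])}
top {'vfov': 53.60245940680199, 'cx': 317.902032312414, 'cy': 202.02193423056383, 'dist_coeffs': array([-0.0783,  0.    ,  0.    ,  0.    ,  0.    ]), 'extrinsics': array([[-0.0234, -0.9933,  0.1134,  0.3783],
       [-0.9994,  0.0263,  0.0246,  0.0056],
       [-0.0274, -0.1127, -0.9933,  1.3368],
       [ 0.    ,  0.    ,  0.    ,  1.    ]])}
wrist {'vfov': 62.44910162663057, 'cx': 313.80969855707133, 'cy': 194.18027208589095, 'dist_coeffs': array([-0.0594,  0.    ,  0.    ,  0.    ,  0.    ]), 'mount': array([[ 1.    ,  0.0005, -0.0013,  0.0009],
       [ 0.0014, -0.3105,  0.9506, -0.1414],
       [ 0.0001, -0.9506, -0.3105,  0.079 ],
       [ 0.    ,  0.    ,  0.    ,  1.    ]])}
```

View pictures.

View pics/scene0.png

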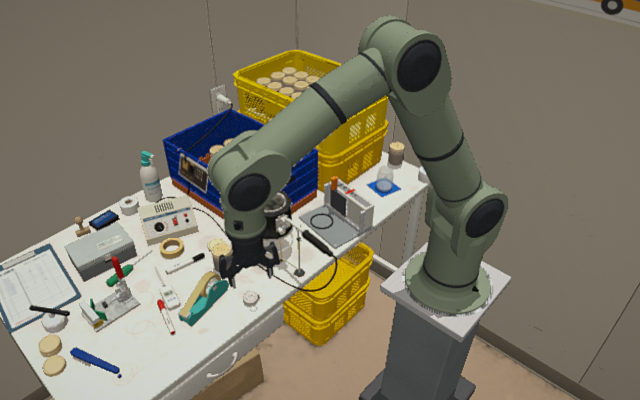

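View pics/top0.png

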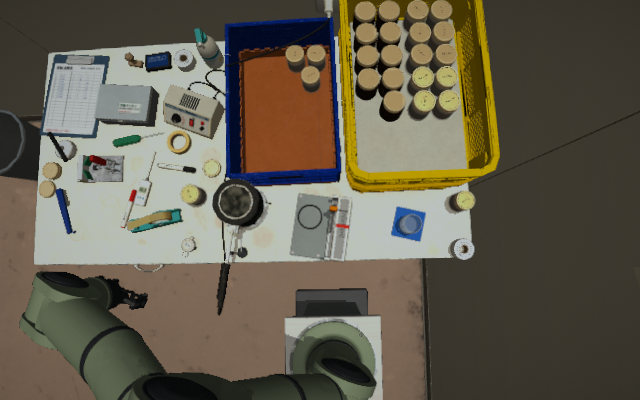

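View pics/wrist0.png

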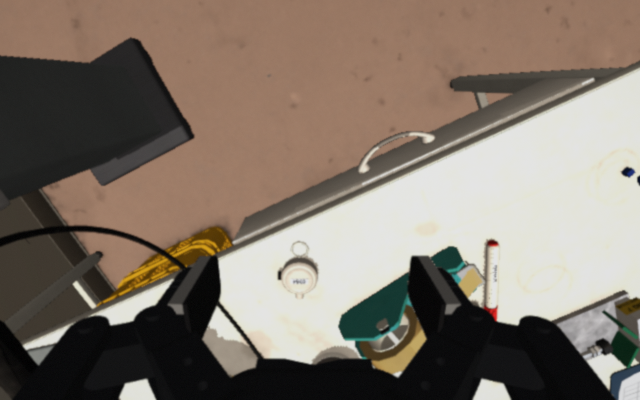

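```bash
python3 - <<'E'
from h import *
np.set_printoptions(precision=4,suppress=True)
D={c:np.load(c+'0_d.npy') for c in['scene','top']}
for c in ['scene','top']:
  for n in ['sample_jar','blue_mat','lamp','pull_tab','pointer','red_mark','jar_a','label_roll','counter','spare_cap']:
    r=bot.masks_of(n,c) if n in('sample_jar','blue_mat','lamp','pull_tab','red_mark') else bot.spot_in(n,c)
    for q in r[:3]:
        b=q['box'];print(c,n,round(q['p'],2),np.round(b),end=' ')
        if 'mask' in q:
            v,u=np.nonzero(q['mask']&(D[c]>0)); 
            if len(u):
                P=world(c,np.c_[u,v],D[c][v,u]); print(len(u),'med',np.median(P,0),'p2',np.percentile(P,2,0),'p98',np.percentile(P,98,0),end='')
        print()
im=cv2.imread('pics/top0.png')
cv2.imwrite('pics/topz.png',cv2.resize(im[170:280,270:490],None,fx=3.6,fy=3.6,interpolation=cv2.INTER_CUBIC))
im=cv2.imread('pics/scene0.png')
cv2.imwrite('pics/scz.png',cv2.resize(im[130:260,270:430],None,fx=4.5,fy=4.5,interpolation=cv2.INTER_CUBIC))
E
```

```text
scene sample_jar 0.89 [375. 166. 394. 190.] 374 med [ 0.4385 -0.2422  0.0636] p2 [ 0.4134 -0.293   0.0128] p98 [ 0.4742 -0.2238  0.0908]
scene blue_mat 0.76 [368. 184. 398. 197.] 197 med [ 0.4279 -0.24    0.0068] p2 [ 0.3974 -0.3023  0.0006] p98 [ 0.5018 -0.2055  0.0137]
scene lamp 0.82 [301. 175. 374. 249.] 2984 med [0.4335 0.0037 0.0211] p2 [ 0.3374 -0.0481  0.0058] p98 [0.5459 0.1214 0.1275]
scene pull_tab 0.78 [327. 176. 345. 214.] 397 med [ 0.4768 -0.0058  0.0798] p2 [ 0.4295 -0.0189  0.0253] p98 [0.5127 0.0031 0.157 ]
scene pointer 0.86 [332. 178. 347. 219.] 
scene jar_a 0.94 [212. 245. 232. 271.] 
scene jar_a 0.58 [386. 143. 402. 168.] 
scene label_roll 0.51 [418. 166. 429. 182.] 
scene counter 0.74 [242. 293. 258. 310.] 
scene spare_cap 0.49 [205. 238. 222. 251.] 
scene spare_cap 0.4 [368. 183. 398. 195.] 
top sample_jar 0.89 [396. 212. 421. 235.] 395 med [ 0.4485 -0.2629  0.0335] p2 [ 0.4182 -0.2906  0.0053] p98 [ 0.4769 -0.2271  0.0932]
top blue_mat 0.68 [388. 210. 424. 242.] 481 med [ 0.4493 -0.2543  0.0035] p2 [ 0.3973 -0.3173 -0.0025] p98 [ 0.4992 -0.2084  0.0123]
top blue_mat 0.45 [338. 224. 346. 230.] 29 med [ 0.4415 -0.0368  0.1074] p2 [ 0.4353 -0.0507  0.1042] p98 [ 0.4453 -0.0215  0.1113]
top lamp 0.96 [291. 194. 352. 263.] 3348 med [0.4428 0.0306 0.0112] p2 [ 0.346  -0.0562  0.0032] p98 [0.5446 0.1242 0.1114]
top pull_tab 0.54 [330. 204. 338. 228.] 100 med [ 0.4866 -0.0067  0.1095] p2 [ 0.4396 -0.0197  0.0149] p98 [0.5079 0.0021 0.1588]
top red_mark 0.54 [338. 224. 345. 228.] 29 med [ 0.4415 -0.0398  0.1074] p2 [ 0.4353 -0.0507  0.1042] p98 [ 0.4453 -0.0247  0.1127]
top jar_a 0.84 [184. 185. 209. 202.] 
top jar_a 0.71 [452. 193. 474. 211.] 
top label_roll 0.62 [449. 240. 473. 260.] 
top counter 0.58 [183. 236. 197. 253.] 
top counter 0.48 [182. 185. 212. 204.] 
top spare_cap 0.71 [200. 162. 222. 180.]
```

View pics/topz.png

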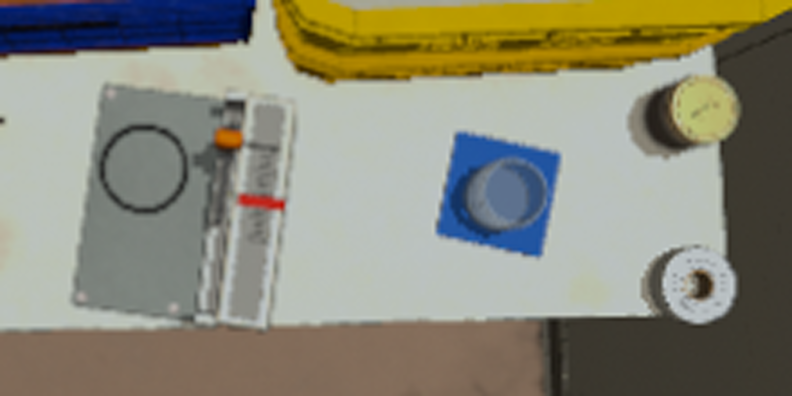

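View pics/scz.png

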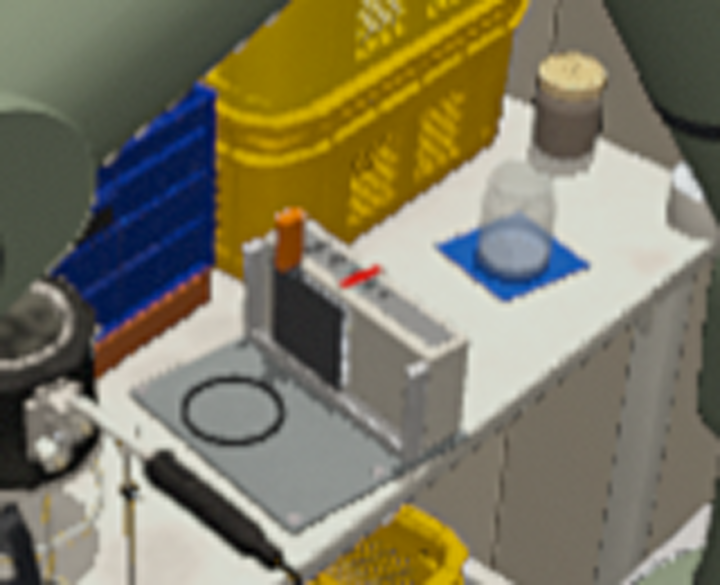

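```bash
python3 - <<'E'
from h import *
np.set_printoptions(precision=4,suppress=True)
z=lambda x,y:(270+x/3.6,170+y/3.6)
print('rim c',onplane('top',[z(513,193)],.09),'mat corners',onplane('top',[z(457,131),z(560,153),z(541,256),z(437,235)],.003))
print('nest',onplane('top',[z(143,169)],.013),'tabtop',onplane('top',[z(229,132)],.155),'red',onplane('top',[z(262,202)],.107))
print('boxtop corners',onplane('top',[z(297,97),z(247,92),z(216,321),z(267,328)],.105))
print('plate',onplane('top',[z(104,84),z(72,302),z(195,320)],.008))
D=np.load('top0_d.npy')
# height map near crates
for v in range(150,200,4):
    u=np.arange(300,480,15); P=world('top',np.c_[u,np.full(len(u),v)],D[v,u]); print(v,[f"{p[0]:.2f},{p[1]:.2f},{p[2]:.2f}" for p in P])
E
```

```text
rim c [[ 0.4444 -0.2595  0.09  ]] mat corners [[ 0.5086 -0.2282  0.003 ]
 [ 0.4853 -0.324   0.003 ]
 [ 0.3897 -0.3014  0.003 ]
 [ 0.4118 -0.2052  0.003 ]]
nest [[0.4798 0.067  0.013 ]] tabtop [[ 0.4979 -0.0119  0.155 ]] red [[ 0.4414 -0.0394  0.107 ]]
boxtop corners [[ 0.532  -0.0726  0.105 ]
 [ 0.5376 -0.0293  0.105 ]
 [ 0.3406  0.0029  0.105 ]
 [ 0.3336 -0.0406  0.105 ]]
plate [[0.5613 0.1023 0.008 ]
 [0.3581 0.1358 0.008 ]
 [0.339  0.0221 0.008 ]]
150 ['0.71,0.10,0.01', '0.71,0.04,0.01', '0.71,-0.01,0.01', '0.66,-0.05,0.18', '0.66,-0.09,0.20', '0.66,-0.14,0.20', '0.65,-0.18,0.20', '0.66,-0.23,0.20', '0.65,-0.27,0.20', '0.65,-0.31,0.20', '0.65,-0.36,0.20', '0.65,-0.40,0.21']
154 ['0.70,0.10,0.01', '0.70,0.04,0.01', '0.69,-0.01,0.01', '0.65,-0.05,0.19', '0.65,-0.09,0.20', '0.64,-0.14,0.21', '0.64,-0.18,0.20', '0.64,-0.22,0.20', '0.64,-0.27,0.20', '0.64,-0.31,0.20', '0.64,-0.36,0.20', '0.64,-0.40,0.20']
158 ['0.68,0.10,0.01', '0.68,0.04,0.01', '0.68,-0.01,0.01', '0.64,-0.05,0.18', '0.63,-0.09,0.20', '0.63,-0.14,0.20', '0.63,-0.18,0.20', '0.63,-0.22,0.20', '0.63,-0.27,0.21', '0.63,-0.
[... 1671 characters left out ...]
 ['0.57,0.10,0.00', '0.57,0.05,-0.00', '0.57,-0.00,-0.00', '0.57,-0.05,0.00', '0.55,-0.09,0.15', '0.55,-0.14,0.15', '0.55,-0.18,0.14', '0.56,-0.25,0.05', '0.56,-0.31,0.01', '0.56,-0.36,-0.00', '0.56,-0.41,0.00', '0.56,-0.46,0.01']
194 ['0.56,0.10,0.01', '0.56,0.05,0.00', '0.56,-0.00,0.01', '0.56,-0.05,0.00', '0.55,-0.11,-0.00', '0.55,-0.16,-0.00', '0.55,-0.21,0.00', '0.55,-0.26,-0.01', '0.55,-0.31,0.00', '0.55,-0.36,-0.00', '0.55,-0.41,-0.00', '0.53,-0.43,0.09']
198 ['0.55,0.10,0.00', '0.54,0.05,0.01', '0.54,-0.00,0.00', '0.53,-0.05,0.11', '0.54,-0.10,0.00', '0.54,-0.16,0.00', '0.54,-0.21,-0.00', '0.54,-0.26,0.00', '0.54,-0.31,-0.00', '0.53,-0.36,-0.00', '0.53,-0.40,0.03', '0.52,-0.43,0.09']
```

```bash
python3 - <<'E'
from h import *
D=np.load('top0_d.npy')
for v in range(180,320,8):
    u=np.arange(205,290,8); P=world('top',np.c_[u,np.full(len(u),v)],D[v,u]); print(v,[f"{p[0]:.2f},{p[1]:.2f},{p[2]:.2f}" for p in P])
E
```

```text
180 ['0.62,0.43,0.01', '0.62,0.40,0.00', '0.62,0.37,-0.00', '0.58,0.29,0.20', '0.58,0.27,0.19', '0.59,0.26,0.14', '0.59,0.24,0.11', '0.60,0.22,0.09', '0.59,0.19,0.10', '0.59,0.16,0.10', '0.59,0.14,0.10']
188 ['0.59,0.43,-0.00', '0.59,0.40,-0.00', '0.56,0.32,0.20', '0.56,0.30,0.19', '0.56,0.27,0.20', '0.56,0.25,0.20', '0.55,0.22,0.20', '0.58,0.23,0.00', '0.58,0.21,0.00', '0.58,0.18,0.00', '0.58,0.15,0.00']
196 ['0.56,0.42,0.02', '0.53,0.34,0.20', '0.53,0.32,0.20', '0.53,0.29,0.20', '0.53,0.27,0.20', '0.53,0.25,0.19', '0.53,0.22,0.20', '0.54,0.22,0.10', '0.56,0.21,0.00', '0.56,0.18,0.00', '0.55,0.15,-0.00']
204 ['0.53,0.43,0.00', '0.51,0.34,0.20', '0.51,0.32,0.20', '0.51,0.29,0.19', '0.51,0.27,0.20', '0.51,0.25,0.20', '0.51,0.22,0.20', '0.51,0.21,0.13', '0.53,0.20,0.02', '0.53,0.18,0.00', '0.53,0.15,-0.00']
212 ['0.51,0.43,-0.00', '0.51,0.40,0.00', '0.49,0.32,0.20', '0.49,0.29,0.20', '0.49,0.27,0.20', '0.49,0.25,0.19', '0.48,0.22,0.20', '0.49,0.21,0.12', '0.50,0.21,-0.00', '0.50,0.18,-0.00', '0.50,0.15,-0.00']
220 ['0.48,0.43,0.00', '0.48,0.40,0.00', '0.48,0.37,0.00', '0.46,0.29,0.20',
[... 1958 characters left out ...]
5', '0.15,0.32,-0.75', '0.15,0.28,-0.75', '0.15,0.24,-0.76']
300 ['0.11,0.66,-0.75', '0.11,0.62,-0.75', '0.24,0.31,0.21', '0.11,0.53,-0.75', '0.11,0.49,-0.75', '0.11,0.45,-0.75', '0.11,0.41,-0.74', '0.11,0.37,-0.75', '0.11,0.32,-0.75', '0.11,0.28,-0.75', '0.11,0.24,-0.75']
308 ['0.07,0.66,-0.75', '0.07,0.62,-0.75', '0.20,0.34,0.13', '0.07,0.53,-0.75', '0.07,0.49,-0.76', '0.07,0.45,-0.75', '0.07,0.41,-0.75', '0.07,0.37,-0.75', '0.07,0.33,-0.76', '0.07,0.28,-0.75', '0.07,0.24,-0.75']
316 ['0.03,0.66,-0.75', '0.03,0.62,-0.75', '0.03,0.58,-0.76', '0.03,0.54,-0.75', '0.03,0.49,-0.75', '0.03,0.45,-0.74', '0.03,0.41,-0.75', '0.03,0.37,-0.75', '0.03,0.33,-0.75', '0.03,0.28,-0.76', '0.03,0.24,-0.75']
```

```bash
cat >> h.py <<'E'
def plan(pos,yaw=0.,st=None):
    """tool-axis shift (cm) and rotvec to bring the tool upright to pos/yaw"""
    st=st or bot.observe(); A=R.from_euler('xyz',st['tool_rot']); B=R.from_euler('xyz',[-np.pi/2,0,yaw])
    s=A.inv().apply(np.array(pos)-st['position'])*100; r=(A.inv()*B).as_rotvec()
    print('shift cm',np.round(s,2),'rot',np.round(r,3)); return s,r
E
python3 - <<'E'
from h import *
for p in [(.27,.56,.31),(.36,.40,.31),(.42,.2,.31),(.45,0,.31),(.444,-.26,.31)]: plan(p)
E
```

```text
shift cm [-0.33 -7.87  0.04] rot [ 0.     1.121 -0.   ]
shift cm [-10.82  -7.87 -15.03] rot [ 0.     1.121 -0.   ]
shift cm [-26.22  -7.87 -29.13] rot [ 0.     1.121 -0.   ]
shift cm [-42.93  -7.87 -40.52] rot [ 0.     1.121 -0.   ]
shift cm [-66.6   -7.87 -51.29] rot [ 0.     1.121 -0.   ]
```

Emit:
arm_command:
  moves:
    - {"y": -4}
    - {"y": -8,"ry": 0.1}
    - {"x": -4,"y": -8,"z": -5,"ry": 0.2}
    - {"x": -6.5,"y": -8,"z": -8,"ry": 0.3}
    - {"x": -9,"y": -8,"z": -11,"ry": 0.4}

```text
invalid input at $.moves[0]: expected keys rx, ry, rz, x, y, z, gripper
```

```bash
python3 - <<'E'
from h import *
print(bot.observe())
for p in [(.42,.2,.31),(.45,0,.31),(.444,-.26,.31)]: plan(p)
E
```

```text
{'clock': 1.15, 'qpos': array([-1.19119029,  0.52140907, -0.03630835,  1.59952518,  0.02117579,
        1.02112379, -0.11278692]), 'qd': array([ 0.0014141 , -0.00036408, -0.00036536, -0.00041298,  0.00047842,
        0.00048447, -0.00167566]), 'joint_efforts': array([ 7.70706038e-06, -9.26860356e+01,  1.97854064e+00, -3.70250309e+01,
        1.80977967e-02,  1.93649161e-03, -1.08467867e-05]), 'position': array([0.27174422, 0.56279719, 0.231276  ]), 'tool_rot': array([-1.57077851e+00,  8.30183909e-05,  1.12095550e+00]), 'force': array([-0.1084598 , -0.04972827, -0.5089566 ]), 'moment': array([-0.00606943,  0.03800766,  0.01584121]), 'grip_width': 0.08551887818446287}
shift cm [-26.22  -7.87 -29.13] rot [ 0.     1.121 -0.   ]
shift cm [-42.93  -7.87 -40.52] rot [ 0.     1.121 -0.   ]
shift cm [-66.6   -7.87 -51.29] rot [ 0.     1.121 -0.   ]
```

All keys are needed.

Emit:
arm_command:
  moves:
    - {"rx": 0,"ry": 0,"rz": 0,"x": 0,"y": -4,"z": 0,"gripper": 1}
    - {"rx": 0,"ry": 0.1,"rz": 0,"x": 0,"y": -8,"z": 0,"gripper": 1}
    - {"rx": 0,"ry": 0.2,"rz": 0,"x": -2.5,"y": -8,"z": -3,"gripper": 1}
    - {"rx": 0,"ry": 0.3,"rz": 0,"x": -5,"y": -8,"z": -6,"gripper": 1}
    - {"rx": 0,"ry": 0.4,"rz": 0,"x": -7.5,"y": -8,"z": -9,"gripper": 1}

```text
clock: 1.57
position: [0.3205, 0.4549, 0.3117]
tool_rot: [-1.57, -0.001, 0.717]
force: [0.8, 0.3, 0.4]
grip_width: 0.0854
```

```bash
python3 - <<'E'
from h import *
s=bot.observe();print(s['clock'],s['position'],s['qpos'],s['tool_rot'])
for p in [(.42,.2,.31),(.45,0,.31),(.444,-.26,.31)]: plan(p)
E
```

```text
1.5667 [0.32049647 0.45493118 0.3116699 ] [-1.12204089  0.33380241  0.07752647  1.68598326 -0.02828019  1.1219226
 -0.31963824] [-1.57038544e+00 -8.84953632e-04  7.16889263e-01]
shift cm [ -9.25   0.15 -25.76] rot [-0.001  0.717  0.001]
shift cm [-20.13   0.13 -42.8 ] rot [-0.001  0.717  0.001]
shift cm [-37.66   0.11 -62.01] rot [-0.001  0.717  0.001]
```

Emit:
arm_command:
  moves:
    - {"rx": 0,"ry": 0.1,"rz": 0,"x": -1.3,"y": 0,"z": -3.7,"gripper": 1}
    - {"rx": 0,"ry": 0.2,"rz": 0,"x": -2.6,"y": 0,"z": -7.4,"gripper": 1}
    - {"rx": 0,"ry": 0.3,"rz": 0,"x": -3.9,"y": 0,"z": -11.1,"gripper": 1}
    - {"rx": 0,"ry": 0.4,"rz": 0,"x": -5.2,"y": 0,"z": -14.8,"gripper": 1}
    - {"rx": 0,"ry": 0.5,"rz": 0,"x": -6.5,"y": 0,"z": -18.5,"gripper": 1}

```text
clock: 1.98
position: [0.3938, 0.2724, 0.3115]
tool_rot: [-1.57, -0.0, 0.216]
force: [1.1, 1.2, 0.0]
grip_width: 0.0855
```

```bash
python3 - <<'E'
from h import *
s=bot.observe();print(s['clock'],s['position'],s['qpos'],s['tool_rot'])
for p in [(.42,.2,.31),(.45,0,.31),(.444,-.26,.31)]: plan(p)
E
```

```text
1.9833 [0.39380753 0.27242706 0.31153142] [-0.93914811  0.20095197  0.24944739  1.87688445 -0.05654083  1.06988651
 -0.45132081] [-1.57025818e+00 -4.01182603e-04  2.16054997e-01]
shift cm [ 1.01  0.15 -7.64] rot [-0.001  0.216  0.   ]
shift cm [ -0.35   0.14 -27.81] rot [-0.001  0.216  0.   ]
shift cm [ -6.51   0.12 -53.08] rot [-0.001  0.216  0.   ]
```

Emit:
arm_command:
  moves:
    - {"rx": 0,"ry": 0.1,"rz": 0,"x": 0.5,"y": 0,"z": -4,"gripper": 1}
    - {"rx": 0,"ry": 0.216,"rz": 0,"x": 0.5,"y": 0,"z": -8,"gripper": 1}
    - {"rx": 0,"ry": 0.216,"rz": 0,"x": 0.5,"y": 0,"z": -12,"gripper": 1}
    - {"rx": 0,"ry": 0.216,"rz": 0,"x": 0.3,"y": 0,"z": -16,"gripper": 1}
    - {"rx": 0,"ry": 0.216,"rz": 0,"x": 0,"y": 0,"z": -20,"gripper": 1}

```text
clock: 2.4
position: [0.4374, 0.0773, 0.3116]
tool_rot: [-1.57, -0.001, 0.005]
force: [0.8, -0.5, 1.1]
grip_width: 0.0858
```

```bash
cat >> h.py <<'E'
def snap(n,c='wrist'):
    bot.grab_frame('top') if False else None
    st=bot.observe(); im,d=bot.grab_frame(c); save(n,im); np.savez('pics/'+n+'.npz',d=d,pos=st['position'],rot=st['tool_rot'])
    return st,im,d
def load(n):
    z=np.load('pics/'+n+'.npz'); return dict(position=z['pos'],tool_rot=z['rot']),z['d']
E
python3 - <<'E'
from h import *
s=bot.observe();print(s['clock'],s['position'],s['qpos'],s['qd'])
st,im,d=snap('w1')
st,im,d=snap('w1')
print(st['position'],st['tool_rot'])
for p in [(.45,0,.31),(.444,-.26,.31)]: plan(p)
E
```

```text
2.4 [0.43737053 0.07727452 0.31156809] [-0.67962486  0.14043147  0.42042889  1.95921204 -0.06607513  1.05424188
 -0.22522324] [ 0.71598476 -0.05163302  0.38411024  0.08269849 -0.03382462 -0.01517342
  1.11358011]
[0.43800406 0.0699885  0.31183833] [-1.57206751e+00 -1.19751788e-03 -1.71104804e-03]
shift cm [ 1.23  0.18 -7.35] rot [ 0.001 -0.002  0.001]
shift cm [  0.7    0.2  -33.35] rot [ 0.001 -0.002  0.001]
```

View pics/w1.png

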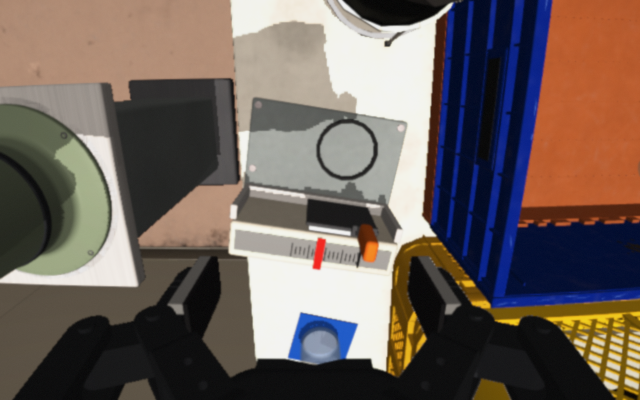

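```bash
python3 - <<'E'
from h import *
np.set_printoptions(precision=4,suppress=True)
st,d=load('w1')
im=cv2.imread('pics/w1.png')
cv2.imwrite('pics/w1z.png',cv2.resize(im[90:280,220:420],None,fx=4,fy=3.1,interpolation=cv2.INTER_CUBIC) if 0 else cv2.resize(im[85:275,220:420],None,fx=3.1,fy=3.1,interpolation=cv2.INTER_CUBIC))
for n in ['pull_tab','red_mark','pointer','sample_jar','lamp']:
    for q in bot.masks_of(n,'wrist')[:2]:
        v,u=np.nonzero(q['mask']&(d>0)); P=world('wrist',np.c_[u,v],d[v,u],st)
        print(n,round(q['p'],2),np.round(q['box']),len(u),np.median(P,0),np.percentile(P,3,0),np.percentile(P,97,0))
# plate corners
# ring: dark pixels on plate
v,u=np.mgrid[110:190,305:390]; v=v.ravel();u=u.ravel()
g=cv2.cvtColor(im,cv2.COLOR_BGR2GRAY)[v,u]; k=g<60
P=onplane('wrist',np.c_[u,v][k],.013,st)
c=np.median(P,0)
for _ in range(30):
    r=np.hypot(*(P-c)[:,:2].T); m=(r>.03)&(r<.046); 
    Q=P[m]; A=np.c_[2*Q[:,:2],np.ones(len(Q))]; x=np.linalg.lstsq(A,(Q[:,:2]**2).sum(1),rcond=None)[0]; c=np.r_[x[:2],.013]
print('ring',c,np.sqrt(x[2]+x[0]**2+x[1]**2),m.sum())
E
```

```text
pull_tab 0.85 [306. 198. 382. 264.] 2381 [ 0.4827 -0.0052  0.0859] [ 0.4327 -0.0187  0.0234] [0.5108 0.0009 0.1548]
red_mark 0.33 [302. 326. 341. 362.] 1218 [ 0.4472 -0.2317  0.0442] [ 0.4209 -0.2455  0.0095] [ 0.4765 -0.2275  0.075 ]
pointer 0.82 [306. 202. 380. 267.] 2352 [ 0.4827 -0.005   0.086 ] [ 0.4325 -0.0172  0.0235] [0.5105 0.0009 0.1548]
sample_jar 0.55 [299. 326. 339. 362.] 1257 [ 0.4471 -0.2319  0.0444] [ 0.4194 -0.2481  0.0099] [ 0.477  -0.2275  0.0751]
lamp 0.62 [228.  96. 407. 276.] 24356 [0.4461 0.0141 0.0092] [ 0.3502 -0.0497  0.0055] [0.5442 0.118  0.1064]
ring [0.4832 0.0682 0.013 ] 0.03892741173765279 446
```

View pics/w1z.png

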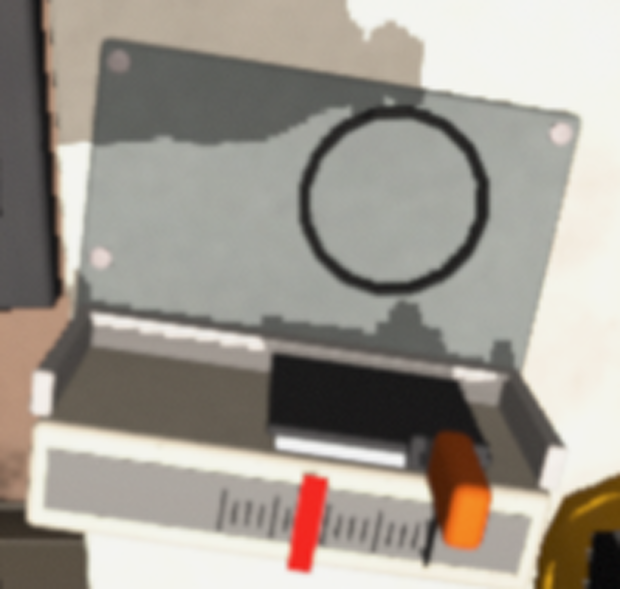

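```bash
python3 - <<'E'
from h import *
np.set_printoptions(precision=4,suppress=True)
st,d=load('w1'); z=lambda x,y:(220+x/3.1,85+y/3.1)
a=onplane('wrist',[z(105,40),z(578,117)],.008,st); print(a, np.degrees(np.arctan2(*(a[1]-a[0])[[1,0]])),np.linalg.norm(a[1]-a[0]))
b=onplane('wrist',[z(37,424),z(550,492),z(535,588),z(28,523)],.105,st); print(b,np.degrees(np.arctan2(*(b[1]-b[0])[[1,0]])),np.linalg.norm(b[1]-b[0]))
r=onplane('wrist',[z(315,476),z(300,572)],.107,st); print('red',r)
t=onplane('wrist',[z(463,523)],.155,st); print('tab top',t)
print('pointer',onplane('wrist',[z(431,540)],.108,st))
E
```

```text
[[0.361  0.1361 0.008 ]
 [0.5629 0.1039 0.008 ]] -9.038488641164845 0.20439158341374453
[[ 0.345   0.0025  0.105 ]
 [ 0.5372 -0.0258  0.105 ]
 [ 0.5348 -0.0677  0.105 ]
 [ 0.3381 -0.0387  0.105 ]] -8.376811881613275 0.19422376963784357
red [[ 0.448  -0.0177  0.107 ]
 [ 0.4424 -0.0587  0.107 ]]
tab top [[ 0.4953 -0.0116  0.155 ]]
pointer [[ 0.4924 -0.0444  0.108 ]]
```

Emit:
arm_command:
  moves:
    - {"rx": 0,"ry": 0.05,"rz": 0,"x": 0.2,"y": 0,"z": -4,"gripper": 1}
    - {"rx": 0,"ry": 0.1,"rz": 0,"x": 0.4,"y": 0,"z": -8,"gripper": 1}
    - {"rx": 0,"ry": 0.15,"rz": 0,"x": 0.6,"y": 0,"z": -12,"gripper": 1}
    - {"rx": 0,"ry": 0.15,"rz": 0,"x": 0.7,"y": 0,"z": -16,"gripper": 1}
    - {"rx": 0,"ry": 0.15,"rz": 0,"x": 0.7,"y": 0,"z": -20,"gripper": 1}

```text
clock: 3.17
position: [0.4455, -0.1215, 0.3114]
tool_rot: [-1.571, -0.0, -0.143]
force: [0.9, 0.6, -0.5]
grip_width: 0.0851
```

Emit:
arm_command:
  moves:
    - {"rx": 0,"ry": 0,"rz": 0,"x": 0,"y": 3,"z": -2.5,"gripper": 1}
    - {"rx": 0,"ry": 0,"rz": 0,"x": 0,"y": 3,"z": -2.5,"gripper": 1}

```text
clock: 3.33
position: [0.4398, -0.1489, 0.2783]
tool_rot: [-1.573, 0.003, -0.149]
force: [-0.3, -0.1, -0.9]
grip_width: 0.0853
```

```bash
python3 - <<'E'
from h import *
np.set_printoptions(precision=4,suppress=True)
bot.spot_in('lamp','wrist')
st,im,d=snap('w2'); s=bot.observe()
print(st['position'],st['tool_rot'],s['position'],s['qpos'],s['clock'])
for q in bot.masks_of('sample_jar','wrist')[:2]:
        v,u=np.nonzero(q['mask']&(d>0)); P=world('wrist',np.c_[u,v],d[v,u],st)
        print(round(q['p'],2),np.round(q['box']),len(u),np.median(P,0),np.percentile(P,3,0),np.percentile(P,97,0))
E
```

```text
[ 0.4406 -0.1467  0.2796] [-1.5718  0.0031 -0.1475] [ 0.4415 -0.1453  0.2806] [-0.3069  0.2369  0.6001  1.9634 -0.1585  0.9892  0.2223] 3.4333
0.84 [308. 213. 360. 286.] 3170 [ 0.4487 -0.2581  0.0569] [ 0.4217 -0.2909  0.0088] [ 0.4765 -0.2285  0.0892]
```

View pics/w2.png

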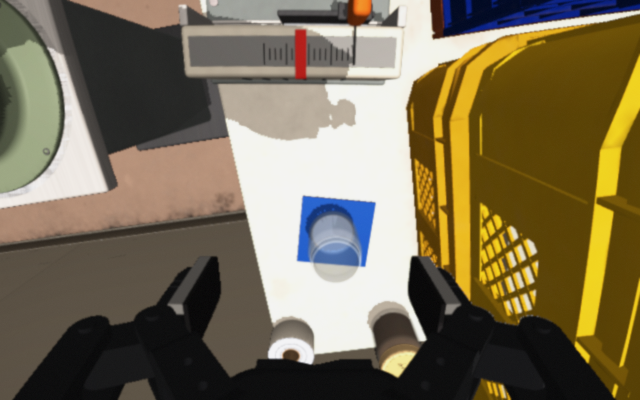

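```bash
python3 - <<'E'
import cv2
im=cv2.imread('pics/w2.png'); cv2.imwrite('pics/w2z.png',cv2.resize(im[190:300,280:390],None,fx=5.4,fy=5.4,interpolation=cv2.INTER_CUBIC))
E
```

```text
(no output)
```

View pics/w2z.png

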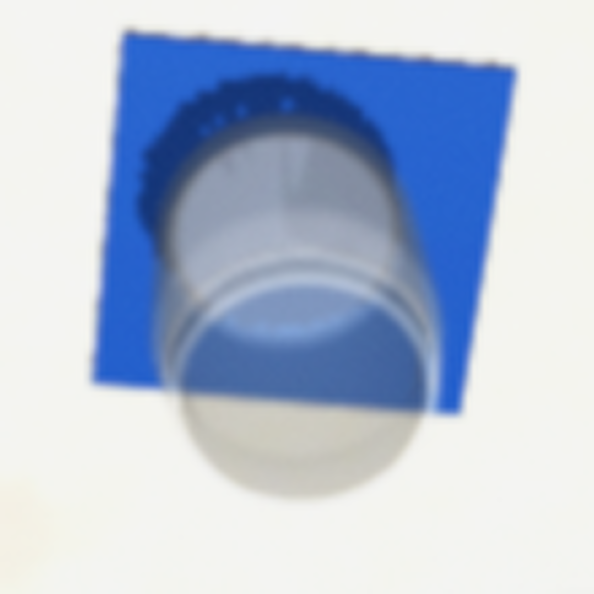

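```bash
python3 - <<'E'
from h import *
np.set_printoptions(precision=4,suppress=True)
st,d=load('w2'); z=lambda x,y:(280+x/5.4,190+y/5.4)
print(onplane('wrist',[z(305,385),z(180,385),z(430,385)],.09,st)); print(onplane('wrist',[z(284,230),z(165,230),z(400,230)],.003,st))
m=bot.masks_of('sample_jar','wrist')[0]['mask']
# silhouette fit
from scipy.optimize import minimize
t=np.linspace(0,2*np.pi,60)
def sil(x,y,r=.033,rt=.029):
    P=[]
    for zz,rr in((.004,r-.003),(.01,r),(.068,r),(.09,rt)): P.append(np.c_[x+rr*np.cos(t),y+rr*np.sin(t),np.full(60,zz)])
    h=cv2.convexHull(project('wrist',np.vstack(P),st).astype(np.float32)); o=np.zeros((400,640),np.uint8); cv2.fillConvexPoly(o,np.int32(np.round(h*16)),1,shift=4); return o>0
f=lambda p:-(sil(*p)&m).sum()/(sil(*p)|m).sum()
r=minimize(f,[.447,-.26],method='Nelder-Mead',options=dict(initial_simplex=[[.44,-.255],[.45,-.26],[.445,-.265]])); print(r.x,r.fun)
plan((.447,-.26,.12),-.15)
E
```

```text
[[ 0.4503 -0.2579  0.09  ]
 [ 0.4243 -0.2541  0.09  ]
 [ 0.4763 -0.2618  0.09  ]]
[[ 0.4496 -0.2625  0.003 ]
 [ 0.4194 -0.258   0.003 ]
 [ 0.4792 -0.2669  0.003 ]]
[ 0.4482 -0.259 ] -0.9347826086956522
shift cm [  2.11  16.15 -11.39] rot [-0.     0.007  0.   ]
```

Emit:
arm_command:
  moves:
    - {"rx": 0,"ry": 0,"rz": 0,"x": 0.6,"y": 1.5,"z": -3.5,"gripper": 1}
    - {"rx": 0,"ry": 0,"rz": 0,"x": 1.2,"y": 3,"z": -7,"gripper": 1}
    - {"rx": 0,"ry": 0,"rz": 0,"x": 1.8,"y": 5,"z": -10,"gripper": 1}
    - {"rx": 0,"ry": 0,"rz": 0,"x": 2.3,"y": 8,"z": -11.3,"gripper": 1}
    - {"rx": 0,"ry": 0,"rz": 0,"x": 2.3,"y": 12,"z": -11.3,"gripper": 1}

```text
clock: 3.95
position: [0.4502, -0.2631, 0.1621]
tool_rot: [-1.573, -0.005, -0.146]
force: [0.8, 0.2, -1.2]
grip_width: 0.0853
```

```bash
python3 - <<'E'
from h import *
np.set_printoptions(precision=4,suppress=True)
bot.spot_in('lamp','wrist'); bot.spot_in('lamp','wrist')
st,im,d=snap('w3')
print(st['position'],st['tool_rot'],st['force'])
plan((.449,-.2595,.035),-.15)
E
```

```text
[ 0.4468 -0.2587  0.1577] [-1.5691  0.0065 -0.1437] [-0.004   0.6621  2.0114]
shift cm [ 0.17 12.56 -0.03] rot [-0.001  0.006 -0.004]
```

View pics/w3.png

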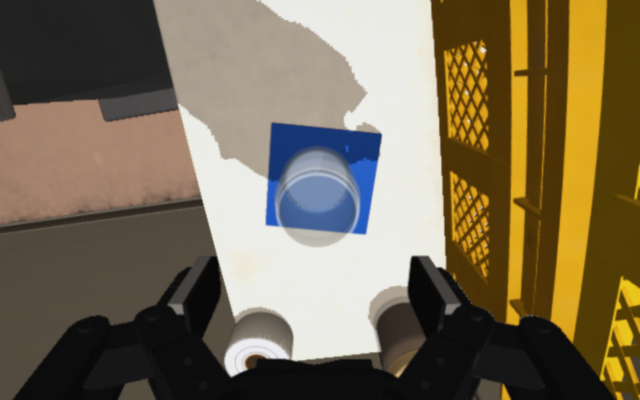

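```bash
python3 - <<'E'
from h import *
np.set_printoptions(precision=4,suppress=True)
st,d=load('w3')
print(onplane('wrist',[(318,209)],.09,st),onplane('wrist',[(316,184)],.003,st))
print(project('wrist',[st['position'],[.449,-.2595,.09]],st))
E
```

```text
[[ 0.4503 -0.2578  0.09  ]] [[ 0.4478 -0.2654  0.003 ]]
[[311.8967 260.8021]
 [316.4883 211.5241]]
```

Emit:
arm_command:
  moves:
    - {"rx": 0,"ry": 0,"rz": 0,"x": 0.2,"y": 3,"z": 0,"gripper": 1}
    - {"rx": 0,"ry": 0,"rz": 0,"x": 0.2,"y": 6,"z": 0,"gripper": 1}
    - {"rx": 0,"ry": 0,"rz": 0,"x": 0.2,"y": 9,"z": 0,"gripper": 1}
    - {"rx": 0,"ry": 0,"rz": 0,"x": 0.2,"y": 11.5,"z": 0,"gripper": 1}
    - {"rx": 0,"ry": 0,"rz": 0,"x": 0.2,"y": 12.3,"z": 0,"gripper": 1}

```text
clock: 4.52
position: [0.4513, -0.2594, 0.0381]
tool_rot: [-1.57, -0.0, -0.142]
force: [-1.3, 0.4, 0.1]
grip_width: 0.0853
```

Emit:
arm_command:
  moves:
    - {"rx": 0,"ry": 0,"rz": 0,"x": 0,"y": 0,"z": 0,"gripper": 1}
    - {"rx": 0,"ry": 0,"rz": 0,"x": 0,"y": 0,"z": 0,"gripper": 1}

```text
clock: 4.68
position: [0.4515, -0.2609, 0.0404]
tool_rot: [-1.571, -0.002, -0.144]
force: [-0.3, -0.5, 0.5]
grip_width: 0.0853
```

```bash
python3 - <<'E'
from h import *
np.set_printoptions(precision=4,suppress=True)
st,im,d=snap('w4')
print(st['position'],st['tool_rot'],st['force'])
plan((.449,-.2595,.035),-.15)
E
```

```text
[ 0.4515 -0.2609  0.0404] [-1.571  -0.0022 -0.144 ] [-0.2992 -0.4517  0.5216]
shift cm [-0.28  0.56  0.12] rot [0.    0.006 0.003]
```

View pics/w4.png

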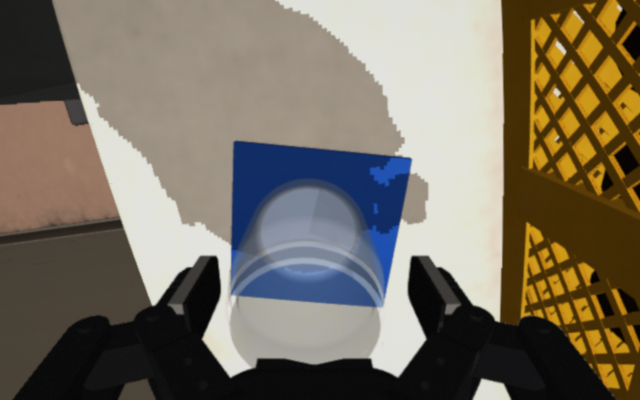

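Emit:
arm_command:
  moves:
    - {"rx": 0,"ry": 0,"rz": 0,"x": -0.25,"y": 0.4,"z": 0.1,"gripper": 1}
    - {"rx": 0,"ry": 0,"rz": 0,"x": -0.25,"y": 0.4,"z": 0.1,"gripper": 0.2}
    - {"rx": 0,"ry": 0,"rz": 0,"x": -0.25,"y": 0.4,"z": 0.1,"gripper": -0.2}
    - {"rx": 0,"ry": 0,"rz": 0,"x": -0.25,"y": 0.4,"z": 0.1,"gripper": -0.2}
    - {"rx": 0,"ry": 0,"rz": 0,"x": -0.25,"y": 0.4,"z": 0.1,"gripper": -0.2}
  squeeze: 30

```text
clock: 5.15
position: [0.4481, -0.2596, 0.0352]
tool_rot: [-1.57, -0.001, -0.145]
force: [-1.9, 2.5, 14.0]
grip_width: 0.065
```

```bash
python3 - <<'E'
from h import *
np.set_printoptions(precision=4,suppress=True)
st,im,d=snap('w5')
print(st['position'],st['tool_rot'],st['force'],st['grip_width'],st['moment'])
E
```

```text
[ 0.4481 -0.2596  0.0352] [-1.5704 -0.0008 -0.145 ] [-1.9148  2.5169 14.0361] 0.06504347830844491 [0.6555 0.5507 0.1024]
```

View pics/w5.png

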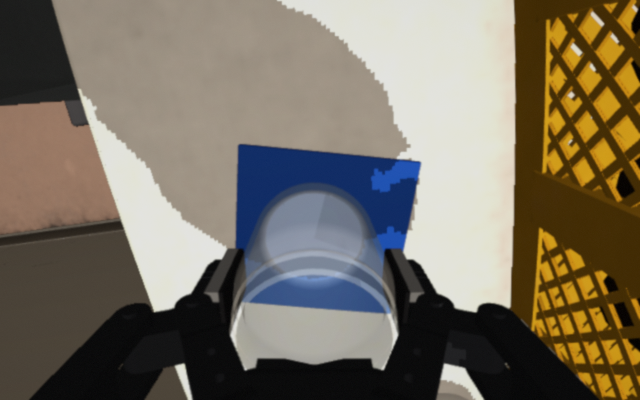

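Emit:
arm_command:
  moves:
    - {"rx": 0,"ry": 0,"rz": 0,"x": 0,"y": -1,"z": 0,"gripper": -0.2}
    - {"rx": 0,"ry": 0,"rz": 0,"x": 0,"y": -3,"z": 0,"gripper": -0.2}
    - {"rx": 0,"ry": 0,"rz": 0,"x": 0,"y": -6,"z": 0,"gripper": -0.2}
    - {"rx": 0,"ry": 0,"rz": 0,"x": 0,"y": -9,"z": 0,"gripper": -0.2}
    - {"rx": 0,"ry": 0,"rz": 0,"x": 0,"y": -12,"z": 0,"gripper": -0.2}
  squeeze: 35

```text
clock: 5.62
position: [0.4472, -0.2597, 0.1563]
tool_rot: [-1.571, 0.001, -0.146]
force: [1.5, 0.2, -1.3]
grip_width: 0.0647
```

```bash
python3 - <<'E'
from h import *
np.set_printoptions(precision=4,suppress=True)
bot.spot_in('lamp','top')
st,im,d=snap('w6')
print(st['position'],st['tool_rot'],st['force'],st['grip_width'])
plan((.449,-.2595,.25),-.15,st)
plan((.483,.068,.25),-.15,st)
E
```

```text
[ 0.449  -0.2611  0.1612] [-1.572  -0.0054 -0.1464] [ 4.2219 -4.3853  7.4835] 0.0644688486080215
shift cm [ 0.02 -8.88  0.14] rot [0.001 0.004 0.005]
shift cm [-1.39 -8.93 33.04] rot [0.001 0.004 0.005]
```

View pics/w6.png

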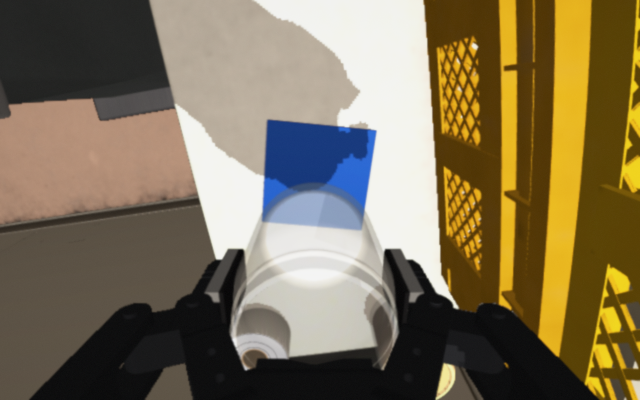

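Emit:
arm_command:
  moves:
    - {"rx": 0,"ry": 0,"rz": 0,"x": 0,"y": -3.5,"z": 0,"gripper": -0.2}
    - {"rx": 0,"ry": 0,"rz": 0,"x": 0,"y": -7,"z": 0.5,"gripper": -0.2}
    - {"rx": 0,"ry": 0,"rz": 0,"x": -0.2,"y": -9,"z": 3,"gripper": -0.2}
    - {"rx": 0,"ry": 0,"rz": 0,"x": -0.4,"y": -9,"z": 6.5,"gripper": -0.2}
    - {"rx": 0,"ry": 0,"rz": 0,"x": -0.6,"y": -9,"z": 10,"gripper": -0.2}

```text
clock: 6.13
position: [0.4562, -0.1592, 0.2456]
tool_rot: [-1.571, -0.002, -0.147]
force: [0.5, 0.4, -1.7]
grip_width: 0.0646
```

Emit:
arm_command:
  moves:
    - {"rx": 0,"ry": 0,"rz": 0,"x": -0.1,"y": 0,"z": 3.8,"gripper": -0.2}
    - {"rx": 0,"ry": 0,"rz": 0,"x": -0.2,"y": 0,"z": 7.6,"gripper": -0.2}
    - {"rx": 0,"ry": 0,"rz": 0,"x": -0.4,"y": 0,"z": 11.4,"gripper": -0.2}
    - {"rx": 0,"ry": 0,"rz": 0,"x": -0.6,"y": 0,"z": 15,"gripper": -0.2}
    - {"rx": 0,"ry": 0,"rz": 0,"x": -0.7,"y": 0,"z": 18.5,"gripper": -0.2}

```text
clock: 6.55
position: [0.4754, 0.0262, 0.2445]
tool_rot: [-1.571, 0.0, -0.145]
force: [0.6, 0.0, -2.1]
grip_width: 0.0643
```

```bash
python3 - <<'E'
from h import *
np.set_printoptions(precision=4,suppress=True)
st=bot.observe()
print(st['position'],st['tool_rot'],st['force'],st['grip_width'],st['qpos'])
plan((.483,.068,.25),-.15,st)
E
```

```text
[0.4754 0.0262 0.2445] [-1.5706  0.0003 -0.145 ] [ 0.5576  0.0083 -2.0739] 0.0643495809908279 [-0.6326  0.3058  0.5671  1.9846 -0.2071  0.9076 -0.1031]
shift cm [ 0.14 -0.55  4.25] rot [-0.     0.005 -0.   ]
```

Emit:
arm_command:
  moves:
    - {"rx": 0,"ry": 0,"rz": 0,"x": 0.1,"y": 0,"z": 3,"gripper": -0.2}
    - {"rx": 0,"ry": 0,"rz": 0,"x": 0.1,"y": 3,"z": 4,"gripper": -0.2}
    - {"rx": 0,"ry": 0,"rz": 0,"x": 0.1,"y": 7,"z": 4,"gripper": -0.2}
    - {"rx": 0,"ry": 0,"rz": 0,"x": 0.1,"y": 10,"z": 4,"gripper": -0.2}
    - {"rx": 0,"ry": 0,"rz": 0,"x": 0.1,"y": 12,"z": 4,"gripper": -0.2}

```text
clock: 6.97
position: [0.4814, 0.0637, 0.1218]
tool_rot: [-1.572, 0.003, -0.145]
force: [-0.7, -0.0, -2.5]
grip_width: 0.0645
```

```bash
python3 - <<'E'
from h import *
np.set_printoptions(precision=4,suppress=True)
for _ in range(3): bot.spot_in('lamp','top')
st,im,d=snap('w7')
im,d=bot.grab_frame('top');save('t7',im)
cv2.imwrite('pics/w7z.png',cv2.resize(im[170:280,270:490],None,fx=3.6,fy=3.6)[:,:,::-1])
print(st['position'],st['tool_rot'],st['force'],st['grip_width'],st['qd'])
plan((.483,.068,.055),-.15,st)
E
```

```text
[0.4821 0.0631 0.1239] [-1.5722  0.0023 -0.1457] [-0.3568 -0.5965 -0.3932] 0.06486459994614503 [-0.0124 -0.0476  0.0264 -0.027   0.0129  0.0229 -0.0117]
shift cm [0.03 6.89 0.5 ] rot [ 0.001  0.004 -0.002]
```

View pics/w7.png

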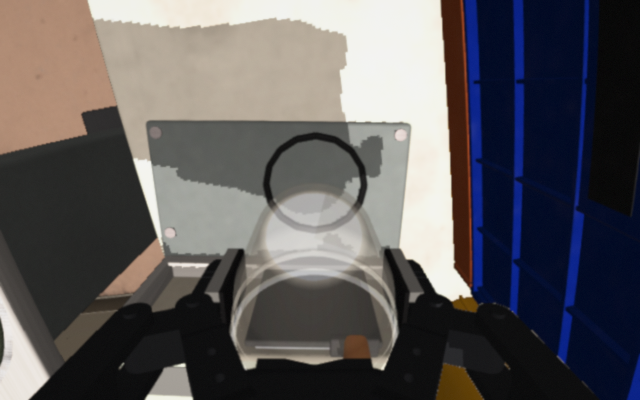

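```bash
python3 - <<'E'
from h import *
np.set_printoptions(precision=4,suppress=True)
st,d=load('w7'); im=cv2.imread('pics/w7.png')
g=cv2.cvtColor(im,cv2.COLOR_BGR2GRAY)
v,u=np.mgrid[125:240,255:378]; v=v.ravel();u=u.ravel()
k=g[v,u]<55
P=onplane('wrist',np.c_[u,v][k],.013,st); c=np.array([.483,.068,.013])
for _ in range(30):
    r=np.hypot(*(P-c)[:,:2].T); m=(r>.035)&(r<.043)
    Q=P[m]; A=np.c_[2*Q[:,:2],np.ones(len(Q))]; x=np.linalg.lstsq(A,(Q[:,:2]**2).sum(1),rcond=None)[0]; c=np.r_[x[:2],.013]
print('ring',c,np.sqrt(x[2]+x[0]**2+x[1]**2),m.sum())
# jar model overlay: jar offset (ox,oz) in tool frame
Rm=R.from_euler('xyz',st['tool_rot']).as_matrix(); p=st['position']
t=np.linspace(0,2*np.pi,90)
big=cv2.resize(im,None,fx=1,fy=1)
for ox,oz,col in((0,0,(0,255,0)),):
  for h,rr in((0,.030),(.087,.0295),(.065,.033)):
    L=np.c_[ox+rr*np.cos(t),np.full(90,.032-h),oz+rr*np.sin(t)]
    W=L@Rm.T+p; q=project('wrist',W,st); cv2.polylines(big,[np.int32(np.round(q))],True,col,1)
cv2.imwrite('pics/w7o.png',cv2.resize(big[110:400,180:450],None,fx=2,fy=2))
E
```

```text
ring [0.4843 0.0686 0.013 ] 0.03856277129462258 1194
```

View pics/w7o.png

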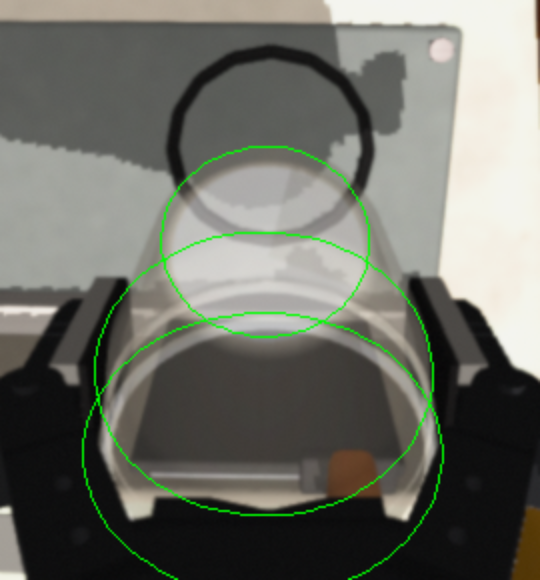

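Emit:
arm_command:
  moves:
    - {"rx": 0,"ry": 0,"rz": 0,"x": 0.1,"y": 2,"z": 0.6,"gripper": -0.2}
    - {"rx": 0,"ry": 0,"rz": 0,"x": 0.1,"y": 4,"z": 0.6,"gripper": -0.2}
    - {"rx": 0,"ry": 0,"rz": 0,"x": 0.1,"y": 5.5,"z": 0.6,"gripper": -0.2}
    - {"rx": 0,"ry": 0,"rz": 0,"x": 0.1,"y": 6.8,"z": 0.6,"gripper": -0.2}
    - {"rx": 0,"ry": 0,"rz": 0,"x": 0.1,"y": 6.8,"z": 0.6,"gripper": -0.2}

```text
clock: 7.63
position: [0.4847, 0.0696, 0.0561]
tool_rot: [-1.571, 0.0, -0.145]
force: [-0.3, 0.4, -1.7]
grip_width: 0.0648
```

```bash
python3 - <<'E'
from h import *
np.set_printoptions(precision=4,suppress=True)
for _ in range(2): bot.spot_in('lamp','top')
st,im,d=snap('w8')
print(st['position'],st['tool_rot'],st['force'],st['grip_width'],st['qd'])
save('w8z',cv2.resize(im[150:400,180:450],None,fx=2.4,fy=2.4,interpolation=cv2.INTER_CUBIC))
im,d=bot.grab_frame('scene'); save('s8z',cv2.resize(im[140:270,260:400],None,fx=4.5,fy=4.5,interpolation=cv2.INTER_CUBIC))
E
```

```text
[0.4854 0.0695 0.0576] [-1.5702 -0.0011 -0.1453] [ 0.8229 -0.9964 -0.6683] 0.06446378009952956 [-0.0061 -0.0108  0.0058 -0.0045  0.0011 -0.0027 -0.0018]
```

View pics/w8z.png

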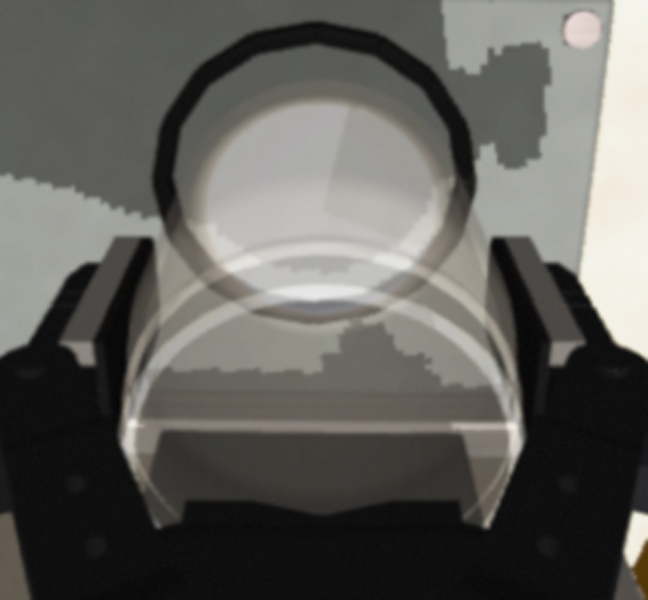

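View pics/s8z.png

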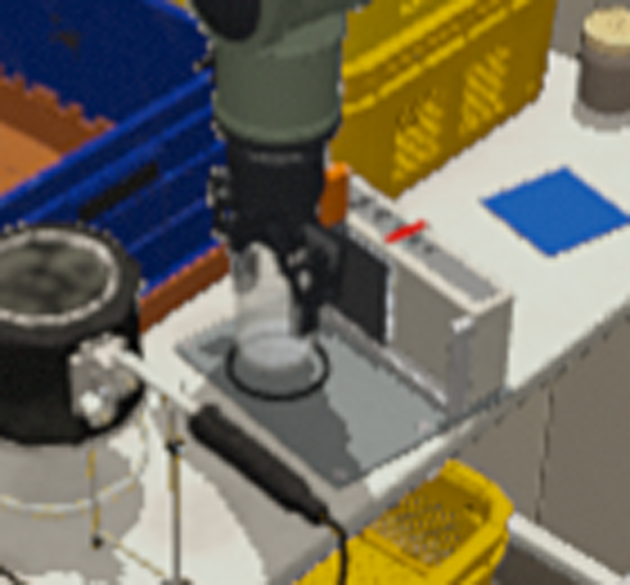

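```bash
python3 - <<'E'
from h import *
np.set_printoptions(precision=4,suppress=True)
st,d=load('w8'); im=cv2.imread('pics/w8.png')
zz=lambda x,y:(180+x/2.4,150+y/2.4)
g=cv2.cvtColor(im,cv2.COLOR_BGR2GRAY)
v,u=np.mgrid[155:210,240:382]; v=v.ravel();u=u.ravel(); k=g[v,u]<55
P=onplane('wrist',np.c_[u,v][k],.013,st); c=np.array([.4845,.0685,.013])
for _ in range(30):
    r=np.hypot(*(P-c)[:,:2].T); m=(r>.035)&(r<.043)
    Q=P[m]; A=np.c_[2*Q[:,:2],np.ones(len(Q))]; x=np.linalg.lstsq(A,(Q[:,:2]**2).sum(1),rcond=None)[0]; c=np.r_[x[:2],.013]
print('ring',c,np.sqrt(x[2]+x[0]**2+x[1]**2),m.sum())
print('base c',onplane('wrist',[zz(322,190),zz(203,190),zz(443,190),zz(322,98),zz(322,280)],.026,st),'outer',onplane('wrist',[zz(322,85),zz(322,300),zz(192,190),zz(452,190)],.026,st))
t=np.linspace(0,2*np.pi,90)
for (cx,cy,z,r,col) in ((c[0],c[1],.013,.0415,(0,0,255)),(c[0],c[1],.026,.033,(0,255,0)),(c[0],c[1],.026,.029,(0,255,0)),(c[0],c[1],.113,.029,(255,255,0))):
    q=project('wrist',np.c_[cx+r*np.cos(t),cy+r*np.sin(t),np.full(90,z)],st); q=(q-[180,150])*2.4
    z8=cv2.imread('pics/w8z.png') if col==(0,0,255) else z8
    cv2.polylines(z8,[np.int32(q)],True,col,1)
cv2.imwrite('pics/w8o.png',z8)
E
```

```text
ring [0.4845 0.0702 0.013 ] 0.03778180928600412 1427
base c [[0.4869 0.0719 0.026 ]
 [0.4588 0.076  0.026 ]
 [0.5155 0.0677 0.026 ]
 [0.4902 0.0946 0.026 ]
 [0.4834 0.0477 0.026 ]] outer [[0.4907 0.0977 0.026 ]
 [0.4825 0.042  0.026 ]
 [0.4562 0.0763 0.026 ]
 [0.5176 0.0674 0.026 ]]
```

View pics/w8o.png

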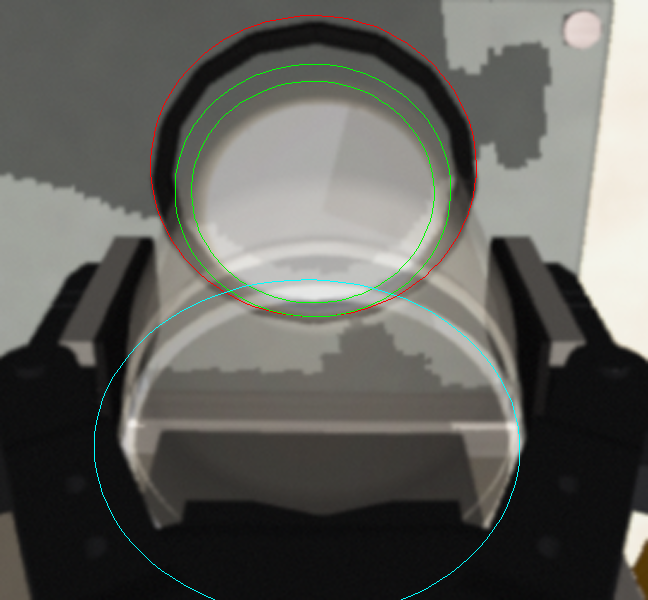

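Emit:
arm_command:
  moves:
    - {"rx": 0,"ry": 0,"rz": 0,"x": -0.2,"y": 0.2,"z": 0,"gripper": -0.2}
    - {"rx": 0,"ry": 0,"rz": 0,"x": -0.2,"y": 0.6,"z": 0,"gripper": -0.2}
    - {"rx": 0,"ry": 0,"rz": 0,"x": -0.2,"y": 1.0,"z": 0,"gripper": -0.2}
    - {"rx": 0,"ry": 0,"rz": 0,"x": -0.2,"y": 1.3,"z": 0,"gripper": -0.2}
    - {"rx": 0,"ry": 0,"rz": 0,"x": -0.2,"y": 1.3,"z": 0,"gripper": -0.2}

```text
clock: 8.25
position: [0.4825, 0.0697, 0.0427]
tool_rot: [-1.571, 0.001, -0.145]
force: [0.1, 0.2, -0.8]
grip_width: 0.0647
```

```bash
python3 - <<'E'
from h import *
np.set_printoptions(precision=4,suppress=True)
st,im,d=snap('w9')
print(st['position'],st['tool_rot'],st['force'],st['grip_width'])
save('w9z',cv2.resize(im[150:400,180:450],None,fx=2.4,fy=2.4,interpolation=cv2.INTER_CUBIC))
E
```

```text
[0.4825 0.0697 0.0427] [-1.5712  0.0008 -0.1451] [ 0.1393  0.183  -0.8277] 0.06472237413661464
```

View pics/w9z.png

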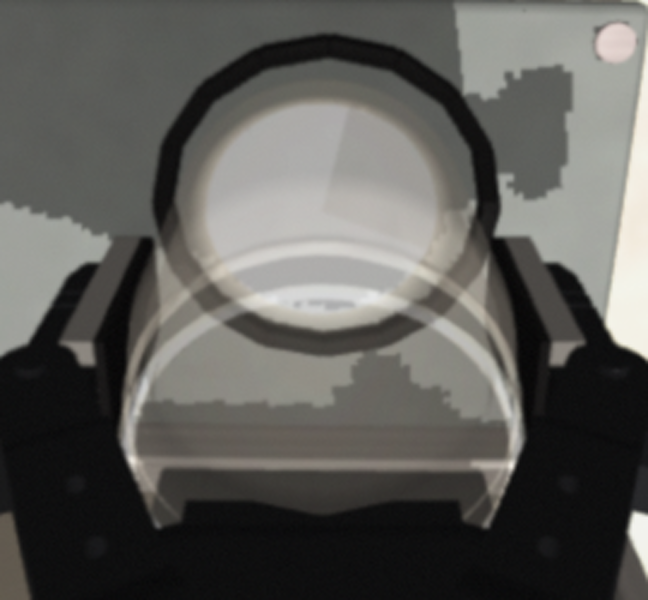

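Emit:
arm_command:
  moves:
    - {"rx": 0,"ry": 0,"rz": 0,"x": 0.05,"y": 0.15,"z": 0,"gripper": -0.2}
    - {"rx": 0,"ry": 0,"rz": 0,"x": 0.05,"y": 0.3,"z": 0,"gripper": -0.2}
    - {"rx": 0,"ry": 0,"rz": 0,"x": 0.05,"y": 0.3,"z": 0,"gripper": -0.2}

```text
clock: 8.55
position: [0.4834, 0.0697, 0.0404]
tool_rot: [-1.571, -0.0, -0.145]
force: [0.2, 0.1, -0.6]
grip_width: 0.0646
```

Emit:
arm_command:
  moves:
    - {"rx": 0,"ry": 0,"rz": 0,"x": 0,"y": 0.1,"z": 0,"gripper": -0.2}
    - {"rx": 0,"ry": 0,"rz": 0,"x": 0,"y": 0.1,"z": 0,"gripper": -0.2}

```text
clock: 8.72
position: [0.4835, 0.0697, 0.0402]
tool_rot: [-1.57, -0.0, -0.145]
force: [-7.4, -0.5, 27.5]
grip_width: 0.0646
```

Emit:
arm_command:
  moves:
    - {"rx": 0,"ry": 0,"rz": 0,"x": 0,"y": -0.08,"z": 0,"gripper": -0.2}
    - {"rx": 0,"ry": 0,"rz": 0,"x": 0,"y": -0.08,"z": 0,"gripper": 0.7}
    - {"rx": 0,"ry": 0,"rz": 0,"x": 0,"y": -0.08,"z": 0,"gripper": 1}
    - {"rx": 0,"ry": 0,"rz": 0,"x": 0,"y": -0.08,"z": 0,"gripper": 1}
    - {"rx": 0,"ry": 0,"rz": 0,"x": 0,"y": -0.08,"z": 0,"gripper": 1}

```text
clock: 9.13
position: [0.4832, 0.0697, 0.04]
tool_rot: [-1.571, 0.0, -0.145]
force: [-0.1, -0.5, -0.3]
grip_width: 0.0857
```

```bash
python3 - <<'E'
from h import *
np.set_printoptions(precision=4,suppress=True)
st,im,d=snap('w10')
print(st['position'],st['tool_rot'],st['force'],st['grip_width'])
save('w10z',cv2.resize(im[150:400,180:450],None,fx=2.4,fy=2.4,interpolation=cv2.INTER_CUBIC))
E
```

```text
[0.4832 0.0697 0.04  ] [-1.5709  0.0001 -0.145 ] [-0.1082 -0.4745 -0.2808] 0.0856691804804925
```

View pics/w10z.png

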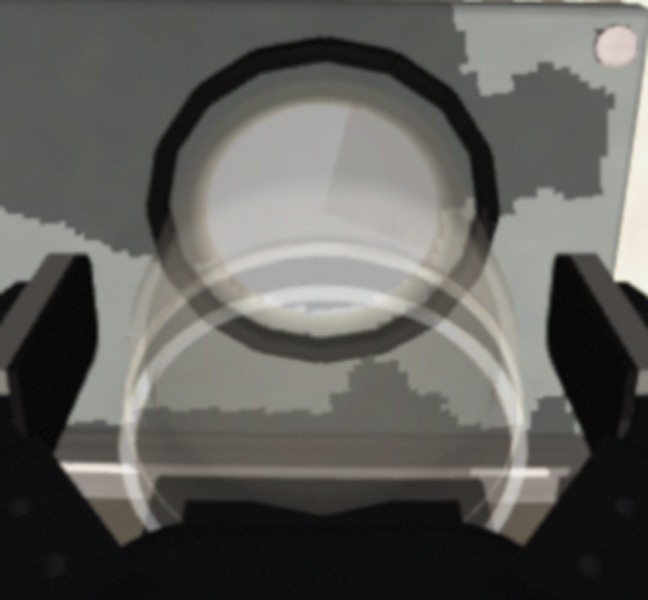

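Jar stands centred in the collar (jar base centre ≈(322,200), ring centre ≈(323,197) in the zoom), fingers clear. Rising straight up.

Emit:
arm_command:
  moves:
    - {"rx": 0,"ry": 0,"rz": 0,"x": 0,"y": -2,"z": 0,"gripper": 1}
    - {"rx": 0,"ry": 0,"rz": 0,"x": 0,"y": -5,"z": 0,"gripper": 1}
    - {"rx": 0,"ry": 0,"rz": 0,"x": 0,"y": -9,"z": 0,"gripper": 1}
    - {"rx": 0,"ry": 0,"rz": 0,"x": 0,"y": -13,"z": 0,"gripper": 1}
    - {"rx": 0,"ry": 0,"rz": 0,"x": 0,"y": -17,"z": 0,"gripper": 1}

```text
clock: 9.6
position: [0.4827, 0.0693, 0.2118]
tool_rot: [-1.572, 0.001, -0.146]
force: [0.6, 1.1, 0.7]
grip_width: 0.0852
```

Emit:
arm_command:
  moves:
    - {"rx": 0,"ry": 0,"rz": 0,"x": 0,"y": -1,"z": 0,"gripper": 0.3}
    - {"rx": 0,"ry": 0,"rz": 0,"x": 0,"y": -1,"z": 0,"gripper": 0.0}

```text
clock: 9.77
position: [0.4846, 0.0701, 0.223]
tool_rot: [-1.568, -0.004, -0.145]
force: [0.8, -0.6, 0.2]
grip_width: 0.0639
```

```bash
python3 - <<'E'
from h import *
np.set_printoptions(precision=4,suppress=True)
bot.spot_in('lamp','top'); bot.spot_in('lamp','top')
st,im,d=snap('w11')
print(st['position'],st['tool_rot'],st['force'],st['grip_width'])
for q in bot.masks_of('pull_tab','wrist')[:1]:
    v,u=np.nonzero(q['mask']&(d>0)); P=world('wrist',np.c_[u,v],d[v,u],st); k=P[:,2]>.14
    print(q['p'],q['box'],P[k].mean(0),np.percentile(P[k],[2,98],axis=0))
E
```

```text
[0.4831 0.07   0.22  ] [-1.5702 -0.0003 -0.1445] [-0.1559 -0.0159 -0.5495] 0.04900417234844769
0.82 [262.1, 229.9, 362.7, 318.7] [ 0.4968 -0.0062  0.1518] [[ 0.4896 -0.0192  0.1407]
 [ 0.5041  0.0018  0.1559]]
```

View pics/w11.png

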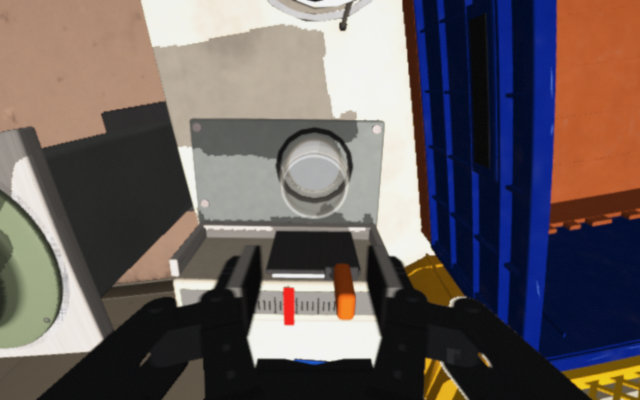

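```bash
python3 - <<'E'
from h import *
np.set_printoptions(precision=4,suppress=True)
st,d=load('w11'); im=cv2.imread('pics/w11.png')
b,g,r=[im[:,:,i].astype(int) for i in range(3)]
m=(r>150)&(g>60)&(g<150)&(b<60)&(d>0); m[:, :300]=0; m[:,365:]=0; m[:255]=0;m[325:]=0
v,u=np.nonzero(m); P=world('wrist',np.c_[u,v],d[v,u],st); k=P[:,2]>.152
L=R.from_euler('z',-1.722).inv().apply(P[k])
print(k.sum(),np.median(P[k],0),np.percentile(P[k],[2,98],axis=0)); print('lamp axes extents',np.percentile(L,[1,99],axis=0))
mid=np.percentile(L,[1,99],axis=0).mean(0); c=R.from_euler('z',-1.722).apply(mid); print(c)
plan((c[0],c[1],.16),-.15,st); plan((c[0],c[1],.115),-.15,st)
cv2.imwrite('pics/w11z.png',cv2.resize(im[220:340,230:390],None,fx=4.8,fy=4.8,interpolation=cv2.INTER_CUBIC))
E
```

```text
387 [ 0.4969 -0.008   0.1546] [[ 0.4907 -0.0186  0.1526]
 [ 0.5033  0.0009  0.1561]]
lamp axes extents [[-0.0762  0.4866  0.1523]
 [-0.056   0.4985  0.1562]]
[ 0.4969 -0.0089  0.1542]
shift cm [ 2.49  6.   -7.61] rot [-0.001  0.006  0.   ]
shift cm [ 2.49 10.5  -7.61] rot [-0.001  0.006  0.   ]
```

View pics/w11z.png

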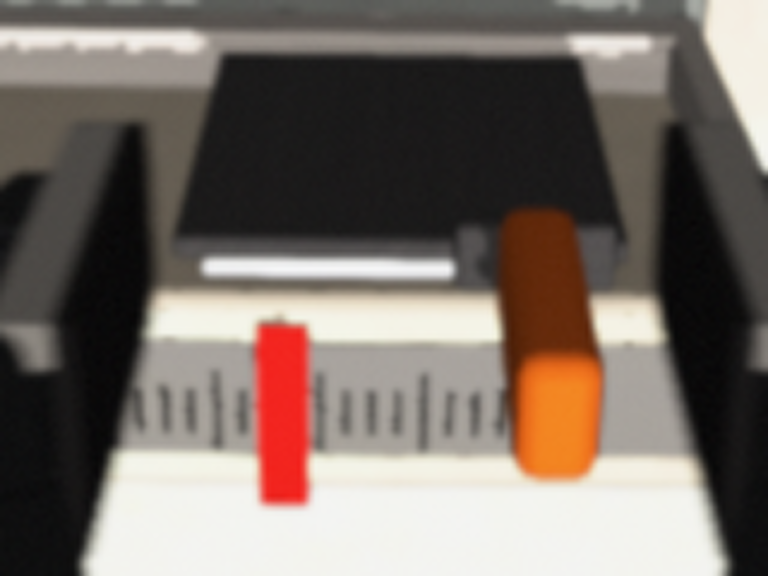

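```bash
python3 - <<'E'
from h import *
st,d=load('w11')
z=lambda x,y:(230+x/4.8,220+y/4.8)
print(onplane('wrist',[z(558,415)],.156,st), onplane('wrist',[z(283,335),z(285,500),z(258,415),z(308,415)],.108,st))
E
```

```text
[[ 0.49712846 -0.0076954   0.156     ]] [[ 0.44851371 -0.019076    0.108     ]
 [ 0.44244841 -0.05658739  0.108     ]
 [ 0.44072672 -0.03614014  0.108     ]
 [ 0.45019646 -0.03747792  0.108     ]]
```

Emit:
arm_command:
  moves:
    - {"rx": 0,"ry": 0,"rz": 0,"x": 1,"y": 0,"z": -3.5,"gripper": 0}
    - {"rx": 0,"ry": 0,"rz": 0,"x": 2,"y": 0,"z": -7,"gripper": 0}
    - {"rx": 0,"ry": 0,"rz": 0,"x": 2.4,"y": 0,"z": -7.6,"gripper": 0}
    - {"rx": 0,"ry": 0,"rz": 0,"x": 2.4,"y": 1.5,"z": -7.6,"gripper": 0}
    - {"rx": 0,"ry": 0,"rz": 0,"x": 2.4,"y": 4,"z": -7.6,"gripper": 0}

```text
clock: 10.38
position: [0.4968, -0.0101, 0.1801]
tool_rot: [-1.571, -0.002, -0.147]
force: [0.7, 0.6, -0.6]
grip_width: 0.0427
```

```bash
python3 - <<'E'
from h import *
np.set_printoptions(precision=4,suppress=True)
bot.spot_in('lamp','top'); bot.spot_in('lamp','top')
st,im,d=snap('w12')
print(st['position'],st['tool_rot'],st['force'],st['grip_width'])
plan((.4965,-.0095,.115),-.15)
E
```

```text
[ 0.494  -0.0094  0.1769] [-1.573   0.0056 -0.1457] [-0.1133  0.6719 -0.0105] 0.04254346769518633
shift cm [0.19 6.36 0.03] rot [ 0.002  0.004 -0.004]
```

View pics/w12.png

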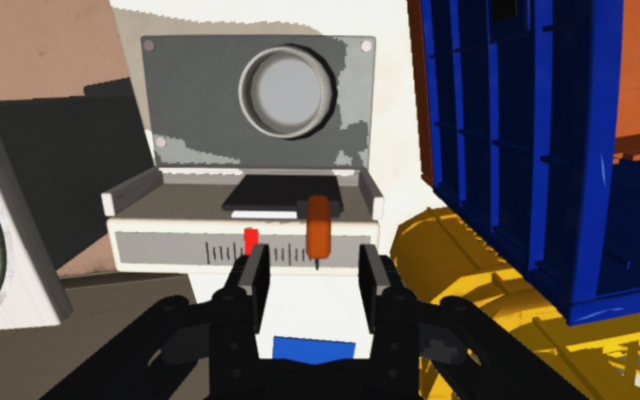

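Emit:
arm_command:
  moves:
    - {"rx": 0,"ry": 0,"rz": 0,"x": 0.15,"y": 2,"z": 0,"gripper": 0}
    - {"rx": 0,"ry": 0,"rz": 0,"x": 0.15,"y": 4,"z": 0,"gripper": 0}
    - {"rx": 0,"ry": 0,"rz": 0,"x": 0.15,"y": 5.5,"z": 0,"gripper": 0}
    - {"rx": 0,"ry": 0,"rz": 0,"x": 0.15,"y": 6.0,"z": 0,"gripper": 0}
    - {"rx": 0,"ry": 0,"rz": 0,"x": 0.15,"y": 6.0,"z": 0,"gripper": 0}

```text
clock: 10.95
position: [0.4972, -0.0093, 0.1199]
tool_rot: [-1.571, 0.001, -0.145]
force: [0.0, -0.2, 0.9]
grip_width: 0.0432
```

```bash
python3 - <<'E'
from h import *
np.set_printoptions(precision=4,suppress=True)
bot.spot_in('lamp','top')
st,im,d=snap('w13')
print(st['position'],st['tool_rot'],st['force'],st['grip_width'])
E
```

```text
[ 0.4977 -0.0093  0.1206] [-1.571   0.0002 -0.1451] [ 0.5373 -0.4045  0.3457] 0.04270650934128304
```

View pics/w13.png

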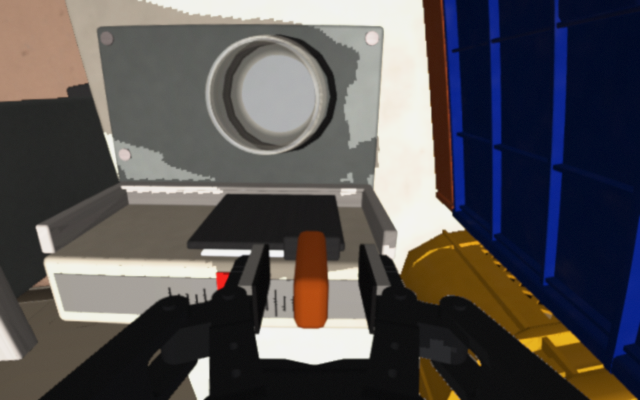

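Emit:
arm_command:
  moves:
    - {"rx": 0,"ry": 0,"rz": 0,"x": 0,"y": 0.4,"z": 0,"gripper": 0}
    - {"rx": 0,"ry": 0,"rz": 0,"x": 0,"y": 0.4,"z": 0,"gripper": -0.5}
    - {"rx": 0,"ry": 0,"rz": 0,"x": 0,"y": 0.4,"z": 0,"gripper": -1}
    - {"rx": 0,"ry": 0,"rz": 0,"x": 0,"y": 0.4,"z": 0,"gripper": -1}
    - {"rx": 0,"ry": 0,"rz": 0,"x": 0,"y": 0.4,"z": 0,"gripper": -1}
  squeeze: 60

```text
clock: 11.47
position: [0.4965, -0.0089, 0.1165]
tool_rot: [-1.57, 0.002, -0.146]
force: [-9.6, 1.6, 15.4]
grip_width: 0.0136
```

Emit:
arm_command:
  moves:
    - {"rx": 0,"ry": 0,"rz": 0,"x": 0,"y": 0,"z": 0,"gripper": -1}
    - {"rx": 0,"ry": 0,"rz": 0,"x": 0,"y": 0,"z": 0,"gripper": -1}

```text
clock: 11.63
position: [0.4965, -0.0089, 0.1165]
tool_rot: [-1.57, 0.002, -0.146]
force: [-10.4, 3.2, 13.3]
grip_width: 0.0135
```

```bash
python3 - <<'E'
from h import *
np.set_printoptions(precision=4,suppress=True)
st,im,d=snap('w14')
print(st['position'],st['tool_rot'],st['force'],st['grip_width'],st['clock'])
p=st['position']; plan((p[0]-.0465*.988,p[1]+.0465*.153,p[2]),-.15)
E
```

```text
[ 0.4965 -0.0089  0.1165] [-1.57    0.0019 -0.1456] [-10.4393   3.1768  13.2546] 0.013503996823194754 11.6333
shift cm [-4.65  0.01  0.04] rot [-0.001  0.004 -0.002]
```

View pics/w14.png

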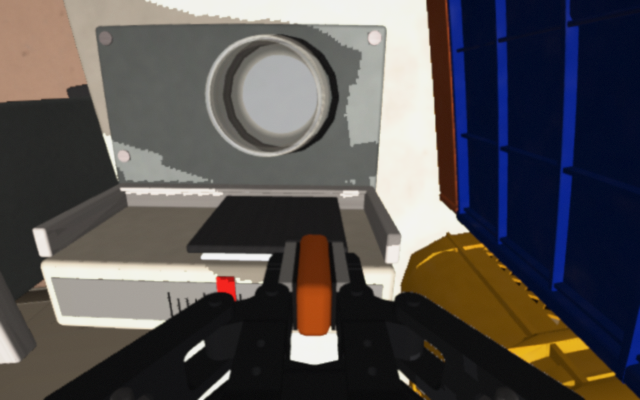

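Emit:
arm_command:
  moves:
    - {"rx": 0,"ry": 0,"rz": 0,"x": -0.8,"y": 0,"z": 0,"gripper": -1}
    - {"rx": 0,"ry": 0,"rz": 0,"x": -1.8,"y": 0,"z": 0,"gripper": -1}
    - {"rx": 0,"ry": 0,"rz": 0,"x": -2.8,"y": 0,"z": 0,"gripper": -1}
    - {"rx": 0,"ry": 0,"rz": 0,"x": -3.5,"y": 0,"z": 0,"gripper": -1}
    - {"rx": 0,"ry": 0,"rz": 0,"x": -3.8,"y": 0,"z": 0,"gripper": -1}
  squeeze: 80

```text
clock: 12.1
position: [0.4604, -0.0033, 0.1167]
tool_rot: [-1.57, -0.003, -0.145]
force: [8.9, 1.6, -4.5]
grip_width: 0.0129
```

```bash
python3 - <<'E'
from h import *
np.set_printoptions(precision=4,suppress=True)
bot.spot_in('lamp','top')
st,im,d=snap('w15')
save('w15z',cv2.resize(im[220:380,200:440],None,fx=3.2,fy=3.2,interpolation=cv2.INTER_CUBIC))
print(st['position'],st['tool_rot'],st['force'],st['grip_width'],st['clock'])
im,d=bot.grab_frame('top');save('t15z',cv2.resize(im[180:270,270:390],None,fx=6,fy=6,interpolation=cv2.INTER_CUBIC))
im,d=bot.grab_frame('scene');save('s15z',cv2.resize(im[140:270,260:420],None,fx=4.8,fy=4.5,interpolation=cv2.INTER_CUBIC))
E
```

```text
[ 0.4603 -0.0032  0.1167] [-1.5699 -0.0026 -0.1452] [ 8.6386  2.081  -1.1746] 0.013289218776812464 12.15
```

View pics/w15z.png

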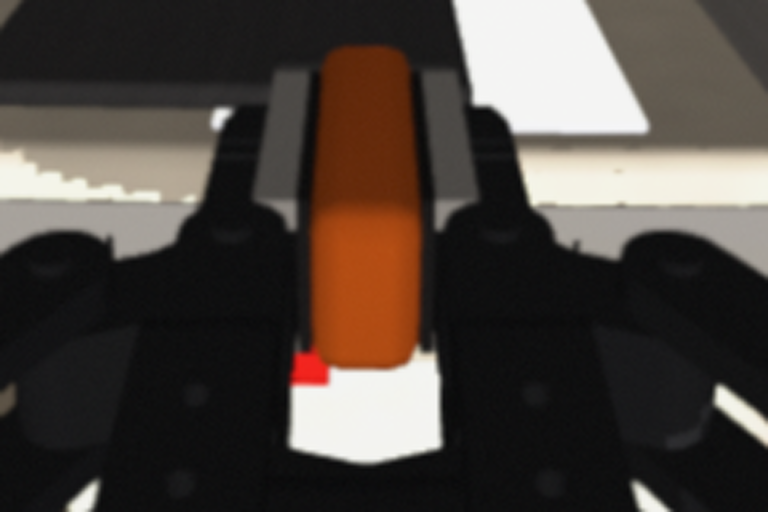

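View pics/t15z.png

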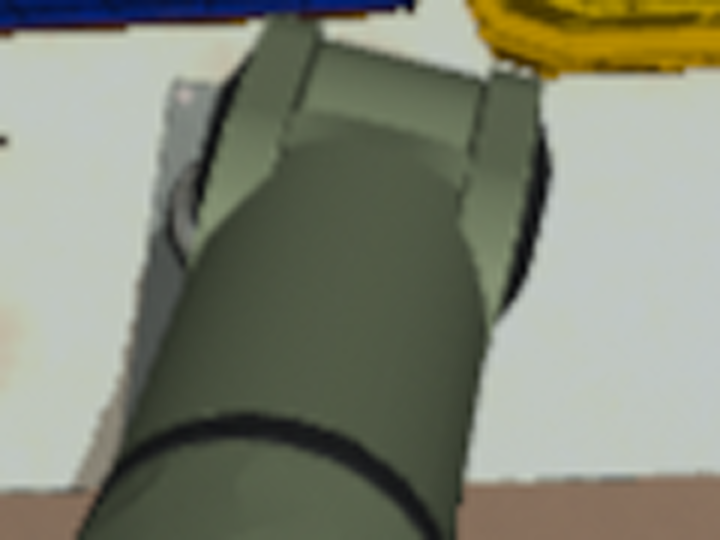

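View pics/s15z.png

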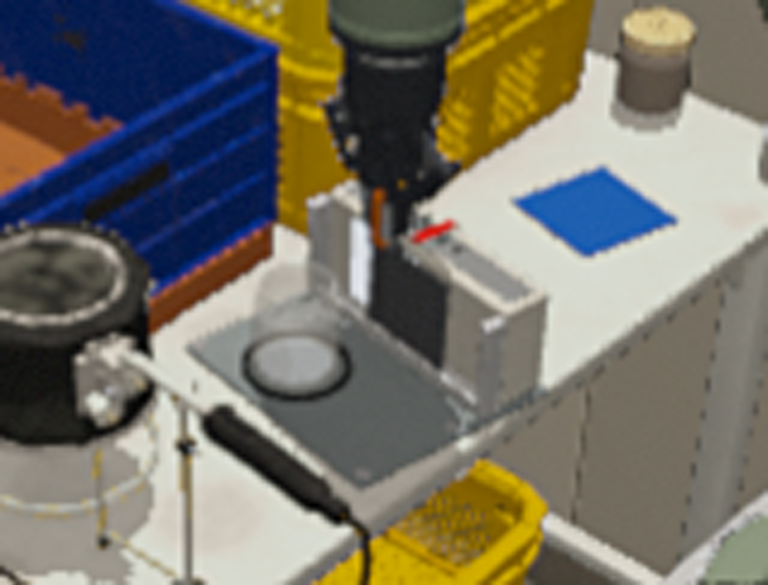

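```bash
python3 - <<'E'
from h import *
np.set_printoptions(precision=4,suppress=True)
st,d=load('w15')
Z=lambda x,y:(200+x/3.2,220+y/3.2)
yl=np.array([.9885,-.151,0])
e=onplane('wrist',[Z(329,384)],.108,st); t=onplane('wrist',[Z(313,285),Z(418,285)],.156,st)
print('red right edge ly',e@yl,'tab ly',t@yl,'TCP',st['position']@yl)
# earlier estimates
for n,f,(ox,oy),uv in (('w11',4.8,(230,220),[(258,415),(308,415)]),):
    s2,_=load(n); r=onplane('wrist',[(ox+a/f,oy+b/f) for a,b in uv],.108,s2); print('red w11',r@yl)
    print('tab w11',onplane('wrist',[(230+517/4.8,220+415/4.8),(230+600/4.8,220+415/4.8)],.156,s2)@yl)
s2,_=load('w2'); im=cv2.imread('pics/w2.png'); cv2.imwrite('pics/w2y.png',cv2.resize(im[15:95,240:400],None,fx=4.8,fy=4.8,interpolation=cv2.INTER_CUBIC))
E
```

```text
red right edge ly [0.4505] tab ly [0.4504 0.4625] TCP 0.4554784882444181
red w11 [0.4411 0.4507]
tab w11 [0.4862 0.4991]
```

View pics/w2y.png

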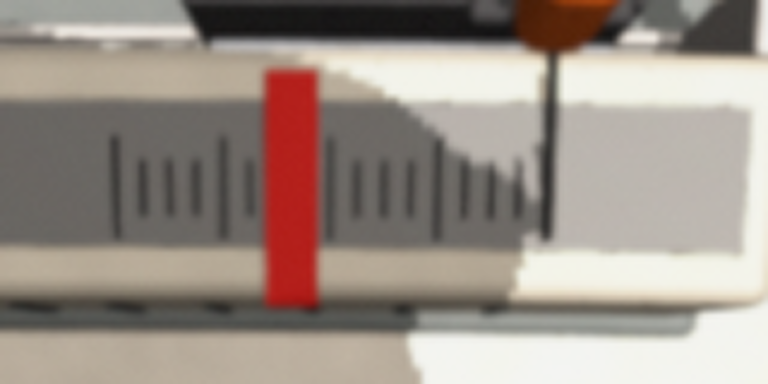

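Emit:
arm_command:
  moves:
    - {"rx": 0,"ry": 0,"rz": 0,"x": -0.5,"y": 0,"z": 0,"gripper": -1}
    - {"rx": 0,"ry": 0,"rz": 0,"x": -1.0,"y": 0,"z": 0,"gripper": -1}
    - {"rx": 0,"ry": 0,"rz": 0,"x": -1.05,"y": 0,"z": 0,"gripper": -1}
    - {"rx": 0,"ry": 0,"rz": 0,"x": -1.05,"y": 0,"z": 0,"gripper": -1}
    - {"rx": 0,"ry": 0,"rz": 0,"x": -1.05,"y": 0,"z": 0,"gripper": -1}

```text
clock: 12.72
position: [0.451, -0.0018, 0.1167]
tool_rot: [-1.57, -0.003, -0.145]
force: [9.0, 2.7, -1.7]
grip_width: 0.0133
```

```bash
python3 - <<'E'
from h import *
np.set_printoptions(precision=4,suppress=True)
bot.spot_in('lamp','top')
st,im,d=snap('w16')
save('w16z',cv2.resize(im[220:380,200:440],None,fx=3.2,fy=3.2,interpolation=cv2.INTER_CUBIC))
yl=np.array([.9885,-.151,0])
print(st['position'],st['tool_rot'],st['force'],st['grip_width'],st['clock'],'travel mm',(.4921-st['position']@yl)*1000)
im,d=bot.grab_frame('scene');save('s16z',cv2.resize(im[165:235,310:400],None,fx=8,fy=8,interpolation=cv2.INTER_CUBIC))
save('s16',im)
E
```

```text
[ 0.451  -0.0018  0.1167] [-1.5699 -0.0034 -0.1453] [10.1889  2.7912 -1.6202] 0.012789678366082934 12.7667 travel mm 46.006885511929
```

View pics/w16z.png

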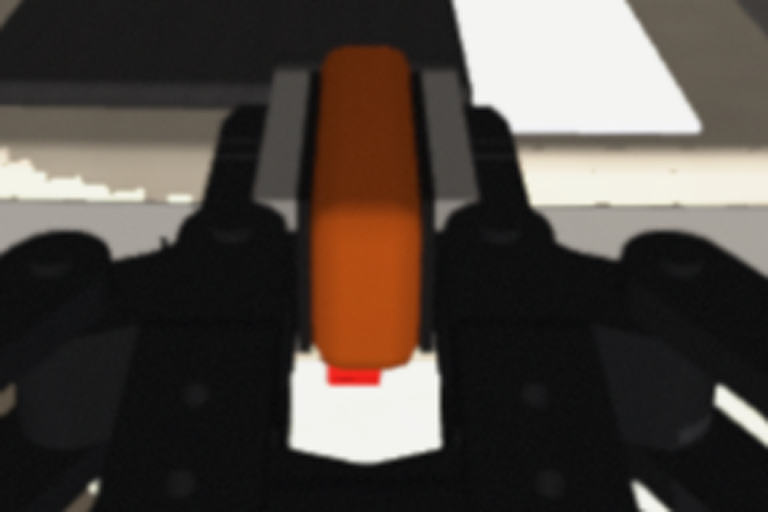

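View pics/s16z.png

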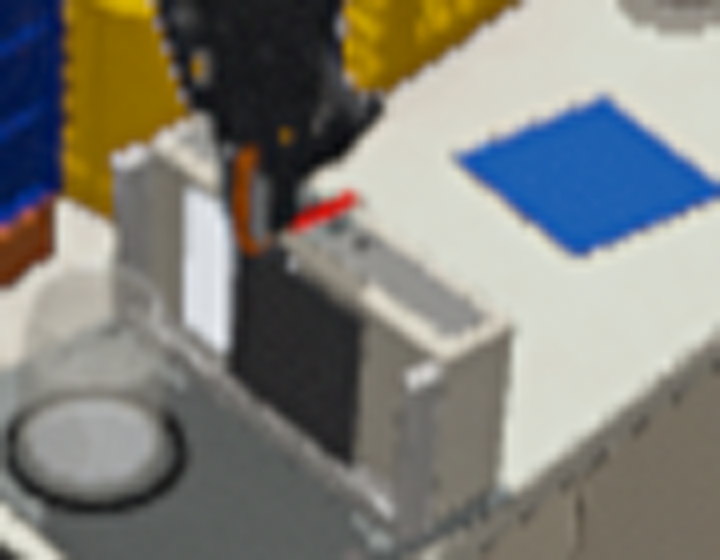

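```bash
python3 - <<'E'
from h import *
np.set_printoptions(precision=4,suppress=True)
st,d=load('w16')
Z=lambda x,y:(200+x/3.2,220+y/3.2)
yl=np.array([.9885,-.151,0])
print('red',onplane('wrist',[Z(327,378),Z(380,378)],.108,st)@yl,'tab',onplane('wrist',[Z(312,285),Z(419,285)],.156,st)@yl,'tab base',onplane('wrist',[Z(322,55),Z(408,55)],.11,st)@yl)
E
```

```text
red [0.4408 0.4502] tab [0.4408 0.4532] tab base [0.4405 0.4537]
```

Emit:
arm_command:
  moves:
    - {"rx": 0,"ry": 0,"rz": 0,"x": -0.17,"y": 0,"z": 0,"gripper": -1}
    - {"rx": 0,"ry": 0,"rz": 0,"x": -0.17,"y": 0,"z": 0,"gripper": -1}
    - {"rx": 0,"ry": 0,"rz": 0,"x": -0.17,"y": 0,"z": 0,"gripper": -1}
    - {"rx": 0,"ry": 0,"rz": 0,"x": -0.17,"y": 0,"z": 0,"gripper": -1}
    - {"rx": 0,"ry": 0,"rz": 0,"x": -0.17,"y": 0,"z": 0,"gripper": -1}

```text
clock: 13.28
position: [0.4494, -0.0015, 0.1167]
tool_rot: [-1.57, -0.004, -0.145]
force: [9.3, 2.8, -2.4]
grip_width: 0.0132
```

Emit:
arm_command:
  moves:
    - {"rx": 0,"ry": 0,"rz": 0,"x": 0,"y": 0,"z": 0,"gripper": -1}
    - {"rx": 0,"ry": 0,"rz": 0,"x": 0,"y": 0,"z": 0,"gripper": -1}
    - {"rx": 0,"ry": 0,"rz": 0,"x": 0,"y": 0,"z": 0,"gripper": -1}
    - {"rx": 0,"ry": 0,"rz": 0,"x": 0,"y": 0,"z": 0,"gripper": -1}
    - {"rx": 0,"ry": 0,"rz": 0,"x": 0,"y": 0,"z": 0,"gripper": -1}

```text
clock: 13.7
position: [0.4494, -0.0015, 0.1167]
tool_rot: [-1.57, -0.003, -0.145]
force: [10.2, 2.6, -2.0]
grip_width: 0.013
```

```bash
python3 - <<'E'
from h import *
np.set_printoptions(precision=4,suppress=True)
st,im,d=snap('w17')
save('w17z',im)
yl=np.array([.9885,-.151,0])
print(st['position'],st['tool_rot'],st['force'],st['grip_width'],st['clock'],'travel mm',(.4921-st['position']@yl)*1000)
sub=im[330:345,290:330].astype(int); m=(sub[...,0]>180)&(sub[...,1]<70); v,u=np.nonzero(m); print(u.min()+290,u.max()+291,v.min()+330,v.max()+330)
print('red',onplane('wrist',[(u.min()+290-.5,338.),(u.max()+290.5,338.)],.108,st)@yl)
E
```

```text
[ 0.4494 -0.0015  0.1167] [-1.5699 -0.0035 -0.1452] [10.224   2.6122 -1.9914] 0.012980192920135615 13.7 travel mm 47.639509906596714
306 321 335 339
red [0.4411 0.4495]
```

View pics/w17z.png

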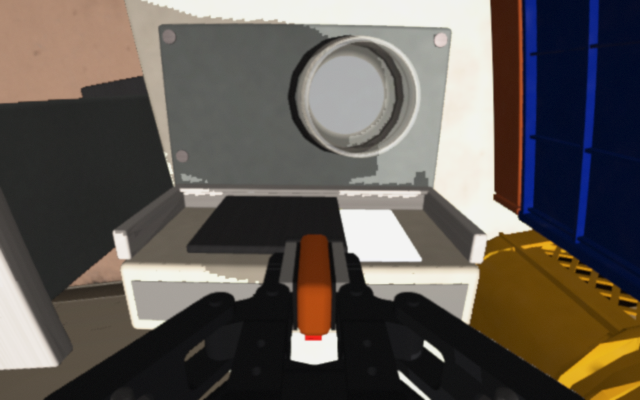

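```bash
python3 - <<'E'
from workcell import bot
print(bot.job_done()); s=bot.observe(); print(s['position'],s['grip_width'],s['clock'])
E
```

```text
the job is handed in; nothing more can be done
None
the job is handed in; nothing more can be done
```

I stood the empty jar in the nest and let go of it. I then pinched the orange tab, pulled it to the red mark, and handed the job in at 13.7 s, still holding the tab at 80 N.

- **Jar:** it bottomed out at the floor's height, not on the collar. Just after release it sat centred in the ring. The last wrist picture still shows it upright there.
- **Tab and mark:** the tab moved about 47.6 mm. In the last picture the tab's middle is within about 0.5 mm of the middle of the red band along the lamp's y. An earlier reading of the scale gave 47.5–48 mm. The wrist force of about 10 N matches the spring at that travel.
- **Not seen directly:** in the last picture the tab and fingers hid the pointer, so I took its position from the tab's middle.
- **Small disagreements:** estimates of the mark, nest and jar positions differed by 1–3 mm, in a few cases 4–5 mm. I settled the placing and the pull by comparing parts seen together in the same picture.
- **Neighbours:** I didn't touch them that I know of, but I made no separate check of all of them at the end.

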